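# Load the ultrasonic cleaner with parts baskets, key its lid home and start it

## Task

Load the ultrasonic cleaner: put every parts basket that stands on the counter into a free pocket of the carrier deck in the tub and press it down flush with the deck. Then put the lid on and turn it by feel until its three lugs drop into the hidden notches and it sits fully down; turn the timer dial to its green mark, and last press the green start button all the way in (never with the lid not home). Leave the amber spectacle frame, the driver and the soldering stand where they lie.

Things in the scene. Friction and masses are not known exactly. Their poses are not given: they have to be found in the camera images.
- cleaner: ultrasonic cleaner let into the counter, fixed: a white round tub 228 mm across, its rim 88 mm above the counter, with a grey control pod (50 mm high, 190 mm wide, out to 195 mm from the axis) at its front (own -x). Origin: centre of the tub at counter level; z up. Inside, 51 mm below the rim, lies the steel carrier deck with four pockets at +-30 mm in x and y.
- pocket0 (a point): centre of a pocket's mouth, at the deck's top face. The pocket is 38 mm (cleaner's x) by 46 mm (cleaner's y), 24 mm deep: a basket fits with 2 mm to spare all round, its y along the cleaner's y either way round; its cup's top is then level with the deck and only the tab stands above. Axes as the cleaner's.
- pocket1 (a point): centre of a pocket's mouth, at the deck's top face. The pocket is 38 mm (cleaner's x) by 46 mm (cleaner's y), 24 mm deep: a basket fits with 2 mm to spare all round, its y along the cleaner's y either way round; its cup's top is then level with the deck and only the tab stands above. Axes as the cleaner's.
- pocket2 (a point): centre of a pocket's mouth, at the deck's top face. The pocket is 38 mm (cleaner's x) by 46 mm (cleaner's y), 24 mm deep: a basket fits with 2 mm to spare all round, its y along the cleaner's y either way round; its cup's top is then level with the deck and only the tab stands above. Axes as the cleaner's.
- pocket3 (a point): centre of a pocket's mouth, at the deck's top face. The pocket is 38 mm (cleaner's x) by 46 mm (cleaner's y), 24 mm deep: a basket fits with 2 mm to spare all round, its y along the cleaner's y either way round; its cup's top is then level with the deck and only the tab stands above. Axes as the cleaner's.
- mouth (a point): centre of the tub's mouth, an opening 156 mm across, level with the rim (88 mm above the counter). Round it lies the flat slippery dark seat ring, radius 78 to 104 mm, top at this level, with three open notches 120 degrees apart, 12 mm deep and about 31 mm wide. The ring may sit at any angle round the tub; that angle is not reported.
- lid: loose steel lid, about 0.4 kg: flange 208 mm across, 6 mm thick; under it a round plug 152 mm across, 22 mm deep (tapered to 139 mm over the lowest 8 mm) and three tapered round lugs 90 mm from the axis, 17 mm across, 8 mm deep, at 0, 120 and 240 degrees from own x. Origin: centre of the plug's underside; z up; flange underside at 22 mm. Starts on the counter, standing on its plug.
- lid_handle (a point): in the lid's black bar handle (60 mm along lid's x, 12 mm thick, 28 to 58 mm above lid origin), at 49 mm. With lugs not in notches the lid rides 8 mm high on the ring, centred by its plug, and can be turned; within about 4 degrees of the notches its own weight drops it 8 mm till the flange lies on the ring, and it turns no further. A basket standing proud keeps it up.
- timer (a joint): angle of the timer dial, rad, growing clockwise seen from above: 0 is off (pointer straight out to the front, the cleaner's own -x), the green mark is at 1.2 (0.15 either side is good enough), end stop at 2.4. It starts near off and stays where it is left.
- timer_grip (a point): in the dial's black bar grip, on its vertical axis, 10 mm below its top: the bar is 38 mm long (along the cleaner's x when the dial is at 0, turning with it), 10 mm thick, 22 mm tall, its foot 12 mm below this point on a round skirt 40 mm across. A white line on top points to the set value. The tub's wall is 41 mm from the axis.
- basket1: parts basket: stainless cup 34 mm (own x) by 42 mm (own y) by 24 mm high (lowest 4 mm is 2 mm narrower all round as a lead-in), with a blue carrying tab on top, 10 mm thick (own x), 26 mm long (own y), 24 mm tall: 48 mm high in all, about 60 g. Origin: centre of its underside; z up. Stands free on the counter. May be absent (None).
- basket2: parts basket: stainless cup 34 mm (own x) by 42 mm (own y) by 24 mm high (lowest 4 mm is 2 mm narrower all round as a lead-in), with a blue carrying tab on top, 10 mm thick (own x), 26 mm long (own y), 24 mm tall: 48 mm high in all, about 60 g. Origin: centre of its underside; z up. Stands free on the counter. May be absent (None).
- basket3: parts basket: stainless cup 34 mm (own x) by 42 mm (own y) by 24 mm high (lowest 4 mm is 2 mm narrower all round as a lead-in), with a blue carrying tab on top, 10 mm thick (own x), 26 mm long (own y), 24 mm tall: 48 mm high in all, about 60 g. Origin: centre of its underside; z up. Stands free on the counter. May be absent (None).
- basket4: parts basket: stainless cup 34 mm (own x) by 42 mm (own y) by 24 mm high (lowest 4 mm is 2 mm narrower all round as a lead-in), with a blue carrying tab on top, 10 mm thick (own x), 26 mm long (own y), 24 mm tall: 48 mm high in all, about 60 g. Origin: centre of its underside; z up. Stands free on the counter. May be absent (None).
- start (a joint): travel of the green start button, m: 0 out, 0.006 fully in; a spring pushes it out again, about 5 N holds it in; it counts as pressed past 0.0045
- start_top (a point): top centre of the green start button, 24 mm across, on the control pod; it is pressed straight down and moves with the button
- amber_frame: amber acetate spectacle frame, 136 mm wide, 44 mm high, standing on its rims; leave it alone
- driver: chrome screwdriver 150 mm long lying on the counter; leave it alone
- solder_stand: copper soldering stand with coil and yellow sponge, base 110 by 75 mm, about 100 mm high; leave it alone
- walnut_box: open walnut box, 150 by 200 by 55 mm, its brass-lined lid standing open to about 205 mm on the far side; fixed, in the way only
Mind the look-alikes: they are no part of the job. What is shaped like the basket3 but red is not meant. Leave any purple look-alike of the basket1 alone.

How it is judged:
On the way, in this order (a step that is already met when the one before it is completed fails the run):
1. every basket is down flush in a pocket of the carrier deck (((horizontal distance between basket1 and pocket0 below 0.006 m and z of basket1 in the frame of pocket0 below -0.0215 m and angle between basket1's own z axis and vertical below 0.08 rad) or (horizontal distance between basket1 and pocket1 below 0.006 m and z of basket1 in the frame of pocket1 below -0.0215 m and angle between basket1's own z axis and vertical below 0.08 rad) or (horizontal distance between basket1 and pocket2 below 0.006 m and z of basket1 in the frame of pocket2 below -0.0215 m and angle between basket1's own z axis and vertical below 0.08 rad) or (horizontal distance between basket1 and pocket3 below 0.006 m and z of basket1 in the frame of pocket3 below -0.0215 m and angle between basket1's own z axis and vertical below 0.08 rad)) and ((horizontal distance between basket2 and pocket0 below 0.006 m and z of basket2 in the frame of pocket0 below -0.0215 m and angle between basket2's own z axis and vertical below 0.08 rad) or (horizontal distance between basket2 and pocket1 below 0.006 m and z of basket2 in the frame of pocket1 below -0.0215 m and angle between basket2's own z axis and vertical below 0.08 rad) or (horizontal distance between basket2 and pocket2 below 0.006 m and z of basket2 in the frame of pocket2 below -0.0215 m and angle between basket2's own z axis and vertical below 0.08 rad) or (horizontal distance between basket2 and pocket3 below 0.006 m and z of basket2 in the frame of pocket3 below -0.0215 m and angle between basket2's own z axis and vertical below 0.08 rad)) and ((horizontal distance between basket3 and pocket0 below 0.006 m and z of basket3 in the frame of pocket0 below -0.0215 m and angle between basket3's own z axis and vertical below 0.08 rad) or (horizontal distance between basket3 and pocket1 below 0.006 m and z of basket3 in the frame of pocket1 below -0.0215 m and angle between basket3's own z axis and vertical below 0.08 rad) or (horizontal distance between basket3 and pocket2 below 0.006 m and z of basket3 in the frame of pocket2 below -0.0215 m and angle between basket3's own z axis and vertical below 0.08 rad) or (horizontal distance between basket3 and pocket3 below 0.006 m and z of basket3 in the frame of pocket3 below -0.0215 m and angle between basket3's own z axis and vertical below 0.08 rad)) and ((horizontal distance between basket4 and pocket0 below 0.006 m and z of basket4 in the frame of pocket0 below -0.0215 m and angle between basket4's own z axis and vertical below 0.08 rad) or (horizontal distance between basket4 and pocket1 below 0.006 m and z of basket4 in the frame of pocket1 below -0.0215 m and angle between basket4's own z axis and vertical below 0.08 rad) or (horizontal distance between basket4 and pocket2 below 0.006 m and z of basket4 in the frame of pocket2 below -0.0215 m and angle between basket4's own z axis and vertical below 0.08 rad) or (horizontal distance between basket4 and pocket3 below 0.006 m and z of basket4 in the frame of pocket3 below -0.0215 m and angle between basket4's own z axis and vertical below 0.08 rad))), for 0.2 s.
2. the lid is fully down on the seat ring, its lugs in the notches (horizontal distance between lid and mouth below 0.006 m and z of lid in the frame of mouth below -0.0195 m and angle between lid's own z axis and vertical below 0.03 rad), for 0.2 s.
3. the start button is pressed in with the lid home and the timer at its green mark (all of step 2 and value of joint timer between 1.05 and 1.35 rad and value of joint start above 0.0045 m), for 0.1 s.
At the end, for the whole second after the job is handed in: each basket present upright in a pocket, within 6 mm of its centre, at most 2.5 mm proud of the deck; lid level (0.03 rad), within 6 mm of the mouth's centre and 2.5 mm of fully down, at rest; timer within 0.15 rad of the green mark; start button, pressed past 4.5 mm after all that, out again (all of step 1 and all of step 2 and value of joint timer between 1.05 and 1.35 rad and value of joint start below 0.002 m and linear speed of lid below 0.02 m/s); the robot touches nothing.
It fails at once if the start button is pressed while the lid is not home (value of joint start above 0.0045 m and not (horizontal distance between lid and mouth below 0.006 m and z of lid in the frame of mouth below -0.0195 m and angle between lid's own z axis and vertical below 0.03 rad)).
It fails at once if the amber frame is moved (more than 20 mm) (distance of amber_frame from where it was at the start of the episode above 0.02 m).
It fails at once if the driver is moved (more than 20 mm) (distance of driver from where it was at the start of the episode above 0.02 m).
It fails at once if the solder stand is moved (more than 20 mm) (distance of solder_stand from where it was at the start of the episode above 0.02 m).
Of basket1, basket2, basket3, basket4 only 2 to 4 are there at a start; the rules pass over those that are not, and their reading is None.
At some moment in a run one of basket1, basket2, basket3, basket4, lid may be knocked a few centimetres aside while the robot is not near it.
It also fails if it takes over 210 s, if anything falls off the work surface, if the arm or the gripper's body presses on something with over 40 N, if the wrist force passes 120 N, or if a joint passes its speed limit or range.

## Robot

A 7-joint arm with a two-finger parallel gripper is mounted at the origin on the work surface. World frame = base frame: x ahead of the robot, y to its left, z up, the work surface at z = 0. Lengths are in m, angles in rad, forces in N, time in s.
With the tool pointing down it reaches from about 0.425 to 0.875 m from the base axis. Payload 4.7 kg.
Tool frame: the origin (TCP) lies midway between the tips of the shut fingers; the grasp point (between the pads) lies 19 mm behind it (ctrl.grip_depth is the distance from the TCP to the grasp point, in m); z points along the fingers, y is the direction in which the jaws open and shut (so a half turn about z gives the same grasp; the last joint's range is limited). The gripper opens to 87 mm and grips with 3 to 60 N. Pads are 19 mm wide; open, the fingers measure 117 mm over their backs; the gripper's body (75 mm by 190 mm) begins 51 mm behind the grasp point.
Start: joints at [1.129, 0.321, -0.07, 1.45, 0.023, 1.371, -0.057], TCP at [0.286, -0.584, 0.223] pointing down, gripper open.
Joint ranges: [-2.86, 2.86], [-0.3, 2.09], [-1.38, 1.24], [0.06, 2.45], [-1.56, 4.7], [0.09, 2.05], [-2.69, 2.69]. Speed limits (rad/s): [2.57, 2.57, 3.14, 3.14, 3.14, 3.14, 3.14].

## Interface

Orientations are given as a rotation vector (axis times angle).
In Python, from bench import ctrl gives the robot as it stands. The module is installed in compiled form; this text tells all that it offers.
- The arm moves only by the shell command python3 -m inch 'ROWS' [FORCE]. ROWS is JSON, a list of rows, each a list of 5 numbers: the opening, from -1 (shut) to 1 (fully open), so that 0 is half open, then the shift along the tool's x, y, z in mm, then the turn about the tool's z in rad. In form: [[fingers, tx, ty, tz, twist], ...]. A call has 1 to 5 rows; each row shifts and turns the pose as measured when the row begins, along the tool's axes as they then stand; what a row does not reach is not made up. A row lasts 1/8 s, in which the tool goes at most 62.5 mm and 10.7 degrees, less where a joint would pass 70% of its speed; a pose out of reach is approached as far as the arm can. A call is refused whole if a number of a shift passes 62.5 or a number of a turn 0.188, either way. A call with a gripper value outside its range is refused whole. The fingers move at their own pace and stop on an object; FORCE is the grip in N (left out, the last holds). Time passes only in rows, so rows that do not move let the fingers close. It gives the time, the measured TCP pose, the force and the opening at its end, in the units of the state.
- ctrl.get_state(): the state, without advancing time (a new reading comes with each control period).
- ctrl.get_image(name): name is "scene" or "top" or "wrist"; returns a dict with "color" (400x640x3 uint8, red, green, blue), "range_z" (400x640 float32, m along the optical axis (not along the pixel's ray), 0 where there is no reading), "K" (3x3 intrinsics, pixels), "R" (3x3) and "t" (3): a world point X has camera coordinates R X + t. Camera axes: x right, y down, z forward; pixel columns grow to the right and rows downward; lengths in m; the calibration is good to about 2 mm. A picture is of the moment at which its call begins.
- ctrl.close_job(): hands the job in, once; it reports no verdict.
The state is a dict: "time": time; "joint_positions": joint angles; "qd": joint speeds; "joint_torque": joint torques, N m; "position": TCP position; "tool_rot": TCP orientation; "ft_force": force on the tool from outside, world axes, zero at the start; "torque": the same for the moment, N m; "grip_width": opening from 0.0 (shut) to 1.0 (fully open).
Only numpy, scipy, OpenCV 4.12 (cv2) and the standard library are available. Lean on these libraries where they do the work, as an engineer would, in place of code of your own. Each camera call takes 0.05 s, during which the arm holds its last target. There are 200 camera calls.

## Working session

There is one attempt and no reset: what is moved stays moved. The work goes in short steps, Python scripts to look and compute and a shell command to move; the robot and the scene stay as the last step left them, time stands still between calls to the robot, and variables do not carry over. Pictures are saved under pics/ and viewed, about 12 in all and at most 16, crops included, and the job is handed in when it is done.

```bash
mkdir -p pics; ls; cat > h.py <<'E'
import numpy as np, cv2
from scipy.spatial.transform import Rotation as Ro
from bench import ctrl
def snap(name,fn=None,crop=None,scale=1):
    im=ctrl.get_image(name)
    if fn:
        c=im["color"][:,:,::-1]
        if crop: c=c[crop[1]:crop[3],crop[0]:crop[2]]
        cv2.imwrite("pics/"+fn,cv2.resize(c,None,fx=scale,fy=scale,interpolation=cv2.INTER_CUBIC))
    np.savez("last_%s.npz"%name,**im)
    return im
def load(name): return dict(np.load("last_%s.npz"%name))
def world(im,u,v,z=None):
    r=np.linalg.inv(im["K"])@np.array([u,v,1.])
    R,t=im["R"],im["t"]; c=-R.T@t; d=R.T@r
    if z is None: s=im["range_z"][int(round(v)),int(round(u))]
    else: s=(z-c[2])/d[2]
    return c+s*d
def pix(im,X):
    p=im["K"]@(im["R"]@np.array(X)+im["t"]); return p[:2]/p[2]
def cloud(im):
    v,u=np.mgrid[0:400,0:640]; z=im["range_z"]
    r=np.stack([u,v,np.ones_like(u)],-1)@np.linalg.inv(im["K"]).T*z[...,None]
    P=(r-im["t"])@im["R"]; P[z==0]=np.nan
    return P
def st():
    s=ctrl.get_state(); R=Ro.from_rotvec(s["tool_rot"]).as_matrix()
    return s,R
def togo(x,y,z,yaw=None):
    """print shift in tool axes (mm) to reach world point; yaw= desired world angle of tool y (mod pi)"""
    s,R=st(); d=R.T@(np.array([x,y,z])-s["position"])*1000
    a=np.arctan2(R[1,1],R[0,1])
    out="shift mm %s"%np.round(d,1)
    if yaw is not None:
        e=(yaw-a+np.pi/2)%np.pi-np.pi/2
        out+=" twist %.3f (other %.3f)"%(-e, -(e-np.sign(e)*np.pi))
    print(out,"pos",np.round(s["position"],4),"yawY %.3f"%a,"q7 %.2f"%s["joint_positions"][6],"t %.1f"%s["time"],"grip %.3f"%s["grip_width"],"f",np.round(s["ft_force"],1))
E
python3 - <<'E'
from h import *
for n in ("top","scene"):
    im=snap(n,n+"0.png"); c=-im["R"].T@im["t"]; print(n,c.round(3),im["K"][0,0])
togo(0.5,0,.3,0)
s,R=st();print(R.round(2))
E
```

```text
pics
top [ 0.27  -0.006  1.335] 419.98534822467775
scene [1.161 0.642 0.853] 462.025594468958
shift mm [ 449.  -429.6  -77.8] twist -1.115 (other 2.027) pos [ 0.2859 -0.5832  0.2216] yawY -1.115 q7 -0.06 t 0.1 grip 1.000 f [ 0.5  0.9 -0.7]
[[ 0.9   0.44 -0.  ]
 [ 0.44 -0.9   0.  ]
 [-0.   -0.   -1.  ]]
```

View pics/top0.png

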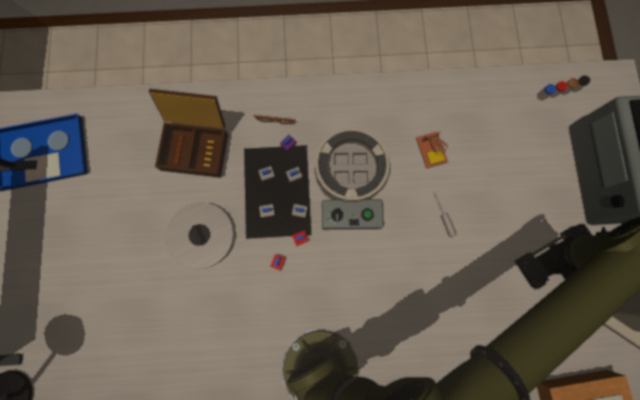

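View pics/scene0.png

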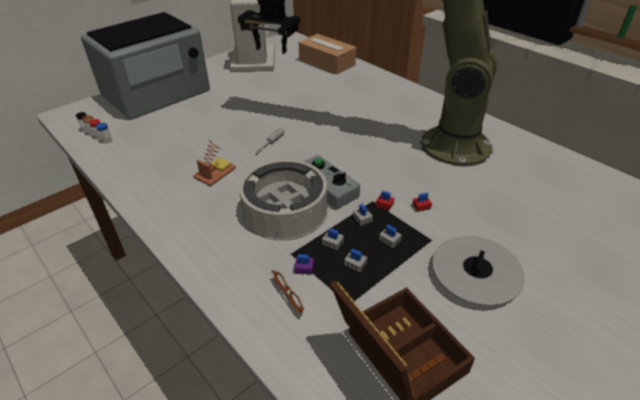

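```bash
python3 - <<'E'
from h import *
im=load("top")
c=im["color"][120:275,160:395,::-1]
cv2.imwrite("pics/crop0.png",cv2.resize(c,None,fx=3.4,fy=3.4,interpolation=cv2.INTER_CUBIC))
P=cloud(im)
for n,z in (("tabs",.048),):
    for u,v in ((266,173),(294,174),(267,211),(300,211),(289,142),(300,238),(278,262)): print(u,v,world(im,u,v,z).round(3),P[v,u].round(3))
print("hub",P[190,337].round(3),P[164,352].round(3),P[235,199].round(3), P[214,368].round(3))
# rim fit: points z .08-.1 
X=P.reshape(-1,3); m=(abs(X[:,2]-.088)<.006)&(X[:,0]>.4)
Y=X[m&(abs(X[:,0]-world(im,352,164,.088)[0])<.2)&(abs(X[:,1]-world(im,352,164,.088)[1])<.16)]
print(len(Y),Y.min(0),Y.max(0),Y.mean(0))
L=X[(X[:,2]>.015)&(X[:,2]<.045)&(np.hypot(*(X[:,:2]-world(im,200,236,.028)[:2]).T)<.12)]
print("lid",len(L),L.min(0),L.max(0),L.mean(0))
E
```

```text
266 173 [0.599 0.137 0.048] [0.6   0.137 0.041]
294 174 [0.59  0.049 0.048] [0.592 0.049 0.043]
267 211 [0.477 0.137 0.048] [0.479 0.138 0.039]
300 211 [0.472 0.035 0.048] [0.472 0.036 0.045]
289 142 [0.697 0.06  0.048] [0.703 0.061 0.029]
300 238 [0.388 0.039 0.048] [0.388 0.04  0.046]
278 262 [0.32  0.109 0.048] [nan nan nan]
hub [ 0.523 -0.081  0.087] [ 0.617 -0.138  0.031] [0.414 0.345 0.058] [ 0.447 -0.171  0.073]
1928 [ 0.44168933 -0.24748588  0.08200033] [ 0.71967675 -0.0183752   0.09390351] [ 0.6023916  -0.13282532  0.08712835]
lid 3391 [0.31526771 0.25021617 0.01861593] [0.52256141 0.45670407 0.04493505] [0.41632808 0.35173902 0.02728909]
```

View pics/crop0.png

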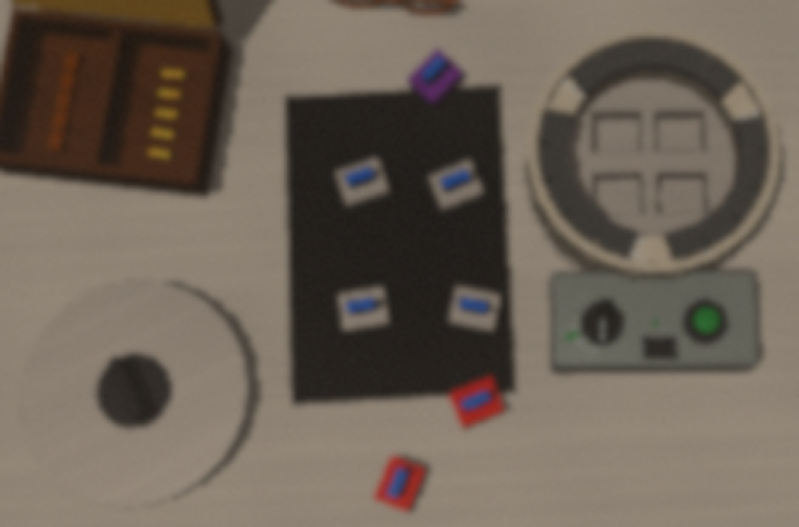

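```bash
python3 -m inch '[[0,0,0,-25,-0.186],[0,0,0,-25,-0.186],[0,0,0,-25,-0.186],[0,0,0,-25,-0.186],[0,0,0,-25,-0.186]]'; python3 -m inch '[[0,0,0,0,-0.185]]'; python3 - <<'E'
from h import *
togo(.5,-.03,.38,0)
E
```

```text
time: 0.72
position: [0.2849, -0.5813, 0.3436]
tool_rot: [-2.395, -2.013, -0.004]
ft_force: [-0.4, 0.6, 0.3]
grip_width: 0.542
time: 0.85
position: [0.2853, -0.5819, 0.3458]
tool_rot: [-2.198, -2.231, -0.005]
ft_force: [0.4, 0.1, 0.1]
grip_width: 0.517
shift mm [549.  222.5 -30.3] twist 0.015 (other -3.127) pos [ 0.2853 -0.5819  0.3458] yawY 0.015 q7 1.05 t 0.8 grip 0.517 f [0.4 0.1 0.1]
```

```bash
python3 -m inch '[[0,55,22,-3,0],[0,55,22,-3,0],[0,55,22,-3,0],[0,55,22,-3,0],[0,55,22,-3,0]]' >/dev/null; python3 -m inch '[[0,55,22,-3,0],[0,55,22,-3,0],[0,55,22,-3,0],[0,55,22,-3,0],[0,55,22,-3,0]]'; python3 - <<'E'
from h import *
togo(.5,-.03,.38,0)
im=snap("wrist","w0.png"); c=-im["R"].T@im["t"]; print(c,im["R"].round(2),im["K"][0,0])
E
```

```text
time: 2.1
position: [0.5006, -0.017, 0.3753]
tool_rot: [-2.206, -2.216, -0.002]
ft_force: [0.6, -0.7, -0.8]
grip_width: 0.502
shift mm [-12.9  -0.7  -4.8] twist 0.004 (other -3.137) pos [ 0.5006 -0.017   0.3753] yawY 0.004 q7 -0.00 t 2.1 grip 0.502 f [ 0.6 -0.7 -0.8]
[0.50165443 0.05982493 0.53889131] [[ 1.    0.01 -0.01]
 [ 0.01 -0.96  0.28]
 [-0.01 -0.28 -0.96]] 283.93454298811895
```

View pics/w0.png

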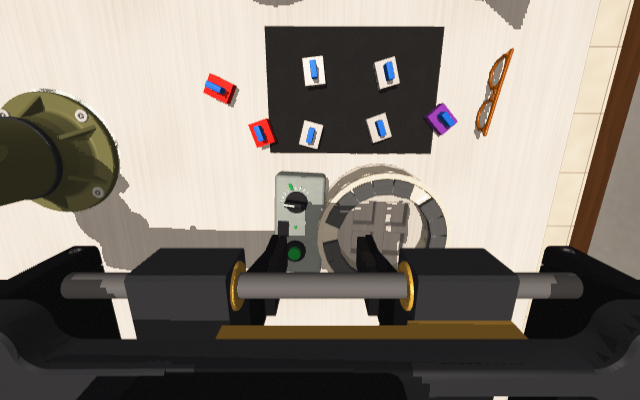

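```bash
cat >> h.py <<'E'
def tabs(im):
    P=cloud(im); c=im["color"].astype(int); 
    blue=(c[...,2]>c[...,0]+60)&(c[...,2]>c[...,1]+30)
    n,lab=cv2.connectedComponents(blue.astype(np.uint8))
    for i in range(1,n):
        m=lab==i
        if m.sum()<30: continue
        X=P[m]; X=X[np.isfinite(X[:,2])]; 
        if len(X)<20: continue
        zt=np.percentile(X[:,2],90); T=X[X[:,2]>zt-.005]
        (cx,cy),(w,h),a=cv2.minAreaRect((T[:,:2]*1000).astype(np.float32))
        yaw=np.deg2rad(a+(0 if w<h else 90)) # direction of short side
        v,u=np.argwhere(m).mean(0)
        print("px %d,%d c %.1f %.1f size %.1f %.1f z %.4f thin-axis yaw %.3f n %d"%(u,v,cx,cy,w,h,zt,(yaw+np.pi/2)%np.pi-np.pi/2,len(T)))
E
python3 - <<'E'
from h import *
tabs(load("wrist"))
E
python3 -m inch '[[0,-60,0,0,0],[0,-60,0,0,0],[0,-60,0,0,0],[0,-45,0,0,0],[0,0,0,0,0]]'; python3 - <<'E'
from h import *
snap("wrist","w1.png")
E
```

```text
px 313,68 c 483.2 141.3 size 9.5 24.8 z 0.0498 thin-axis yaw 0.044 n 108
px 388,70 c 604.5 139.2 size 10.3 24.9 z 0.0496 thin-axis yaw 0.312 n 117
px 213,86 c 321.4 114.3 size 8.7 25.5 z 0.0499 thin-axis yaw 1.126 n 97
px 445,118 c 705.4 65.9 size 10.5 24.9 z 0.0493 thin-axis yaw 0.766 n 103
px 380,127 c 596.7 50.6 size 10.0 25.6 z 0.0496 thin-axis yaw 0.348 n 97
px 258,133 c 390.8 41.1 size 9.2 25.0 z 0.0495 thin-axis yaw 0.312 n 89
px 309,134 c 477.7 38.7 size 24.6 9.8 z 0.0497 thin-axis yaw -0.259 n 89
time: 2.78
position: [0.5078, -0.2336, 0.3698]
tool_rot: [-2.175, -2.24, -0.01]
ft_force: [0.9, 0.1, 0.9]
grip_width: 0.5
```

View pics/w1.png

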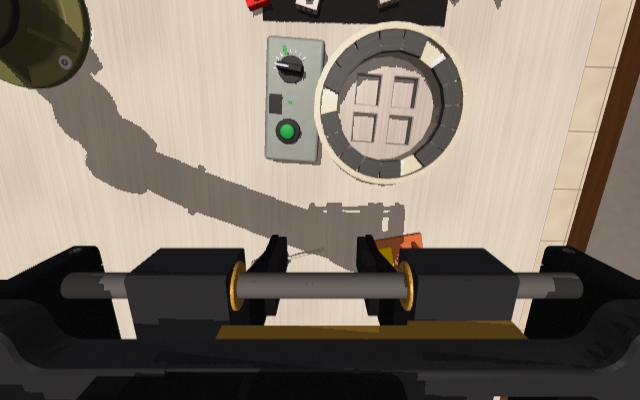

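```bash
cat >> h.py <<'E'
def circ(Q):
    A=np.c_[2*Q,np.ones(len(Q))]; s=np.linalg.lstsq(A,(Q**2).sum(1),rcond=None)[0]
    return s[:2],np.sqrt(s[2]+s[0]**2+s[1]**2)
E
python3 - <<'E'
from h import *
im=load("wrist"); P=cloud(im)
z=P[...,2]
m=(np.abs(z-.088)<.008)&(np.hypot(P[...,0]-.605,P[...,1]+.137)<.13)
print("ring z",np.median(z[m]))
c,_=cv2.findContours(m.astype(np.uint8),cv2.RETR_EXTERNAL,cv2.CHAIN_APPROX_NONE)
k=max(c,key=len)[:,0]
zr=.088
Q=np.array([world(im,u,v,zr)[:2] for u,v in k])
for i in range(3):
    cc,r=circ(Q); e=np.abs(np.hypot(*(Q-cc).T)-r); Q=Q[e<max(.002,np.median(e)*2)]
print("outer",cc,r,len(Q))
# hull/inner hole
h=(np.hypot(P[...,0]-.605,P[...,1]+.137)<.075)
deck=h&(np.abs(z-.037)<.008)
print("deck z",np.median(z[deck]), "pocket z",np.percentile(z[h],3))
low=(h&(z<.027)).astype(np.uint8)
n,lab,stt,cen=cv2.connectedComponentsWithStats(low)
for i in range(1,n):
    if stt[i,4]>60: print(stt[i],cen[i].round(1),world(im,*cen[i],.013).round(4))
# notches: bright pixels in ring
g=im["color"].astype(int).min(2)
rad=np.hypot(P[...,0]-cc[0],P[...,1]-cc[1])
b=(rad>.082)&(rad<.100)&(g>150)
n,lab,stt,cen=cv2.connectedComponentsWithStats(b.astype(np.uint8))
for i in range(1,n):
    if stt[i,4]>40:
        p=world(im,*cen[i],.08)[:2]-cc; print("notch",stt[i,4],np.rad2deg(np.arctan2(p[1],p[0])).round(1),np.hypot(*p).round(3))
# green things & pod
c=im["color"].astype(int); gr=(c[...,1]>c[...,0]+50)&(c[...,1]>c[...,2]+40)
n,lab,stt,cen=cv2.connectedComponentsWithStats(gr.astype(np.uint8))
for i in range(1,n):
    if stt[i,4]>8: print("green",stt[i,4],cen[i].round(1),np.nanmedian(P[lab==i],0).round(4))
cr=im["color"][25:190,255:475,::-1]
cv2.imwrite("pics/w1c.png",cv2.resize(cr,None,fx=3.6,fy=3.6,interpolation=cv2.INTER_CUBIC))
E
```

```text
ring z 0.08864096796642368
outer [ 0.60513291 -0.13236618] 0.11369390487084273 449
deck z 0.03761486915178259 pocket z 0.012957608745326756
[355  75  26  31 651] [367.1  89.9] [ 0.5787 -0.0989  0.013 ]
[391  78  26  31 628] [403.4  92.9] [ 0.641  -0.1018  0.013 ]
[351 113  25  30 596] [363.1 127.4] [ 0.576 -0.161  0.013]
[386 116  25  29 578] [398.  130.2] [ 0.6381 -0.1637  0.013 ]
notch 259 54.5 0.09
notch 252 174.7 0.091
notch 186 -65.0 0.09
green 28 [284.7  49.5] [ 0.4434 -0.0495  0.0517]
green 11 [289.2 101.8] [ 0.4497 -0.1251  0.0533]
green 173 [286.6 130.9] [ 0.4488 -0.1696  0.0725]
```

View pics/w1c.png

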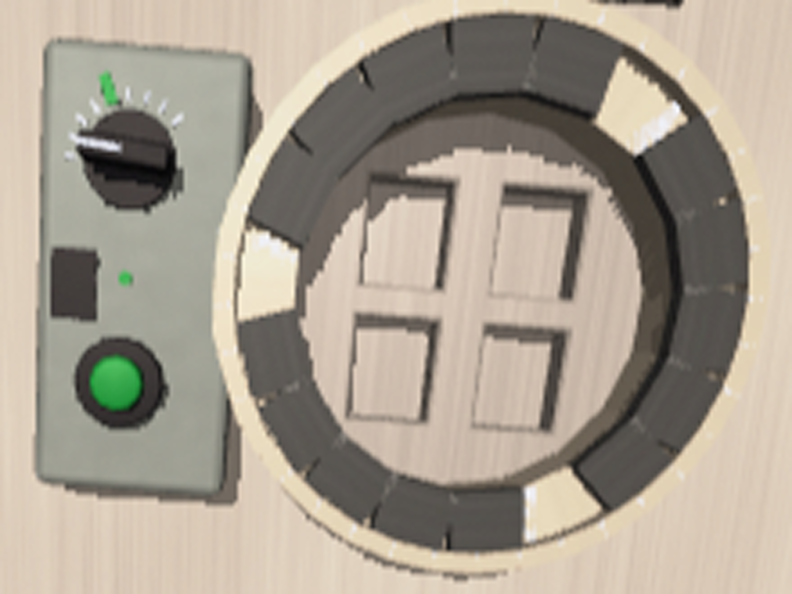

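```bash
python3 - <<'E'
from h import *
togo(.4777,.0387,.13,-.259)
E
python3 -m inch '[[-0.2,55,0,30,0.13],[-0.2,55,0,40,0.13]]' 5 >/dev/null;  python3 - <<'E'
from h import *
togo(.4777,.0387,.13,-.259)
E
```

```text
shift mm [265.9 -19.9 245.6] twist 0.292 (other -2.850) pos [ 0.5083 -0.231   0.3702] yawY 0.033 q7 0.36 t 2.8 grip 0.502 f [ 0.2  1.1 -0.2]
shift mm [145.3 -70.9 177.5] twist 0.018 (other -3.124) pos [ 0.5125 -0.1226  0.3044] yawY -0.241 q7 -0.07 t 3.1 grip 0.416 f [ 1.   0.6 -0.4]
```

```bash
python3 -m inch '[[-0.2,48,-24,58,0.018],[-0.2,48,-24,58,0],[-0.2,48,-24,58,0],[-0.2,0,0,0,0]]' 20 >/dev/null;  python3 - <<'E'
from h import *
tabs(snap("wrist"))
togo(.4777,.0387,.027,-.259)
E
```

```text
px 420,36 c 604.3 139.4 size 10.5 25.7 z 0.0493 thin-axis yaw 0.285 n 395
px 291,68 c 483.2 141.7 size 9.7 26.2 z 0.0494 thin-axis yaw 0.110 n 327
px 536,91 c 705.0 66.3 size 10.4 25.8 z 0.0492 thin-axis yaw 0.776 n 366
px 425,135 c 596.3 51.1 size 10.1 25.5 z 0.0492 thin-axis yaw 0.333 n 297
px 145,140 c 321.7 114.4 size 9.0 26.3 z 0.0492 thin-axis yaw 1.145 n 269
px 313,175 c 477.8 38.7 size 24.8 9.2 z 0.0494 thin-axis yaw -0.252 n 241
px 233,192 c 390.8 41.5 size 10.1 24.5 z 0.0491 thin-axis yaw 0.313 n 237
shift mm [ 22.9 -10.9 143.8] twist 0.014 (other -3.128) pos [0.4831 0.0113 0.1703] yawY -0.245 q7 -0.32 t 3.6 grip 0.399 f [ 0.2 -0.5  0.4]
```

```bash
python3 -m inch '[[-0.2,23,-11,40,0.014],[-0.2,0,0,45,0],[-0.2,0,0,0,0]]' >/dev/null;  python3 - <<'E'
from h import *
togo(.4777,.0387,.027,-.259)
E
```

```text
shift mm [-0.1 -5.2 61.7] twist -0.003 (other 3.138) pos [0.4823 0.0364 0.0887] yawY -0.262 q7 -0.46 t 4.0 grip 0.400 f [0.1 0.2 0.6]
```

```bash
python3 -m inch '[[-0.2,0,-5,35,0],[-0.2,0,0,22,0],[-0.2,0,0,0,0]]' >/dev/null;  python3 - <<'E'
from h import *
togo(.4777,.0387,.027,-.259)
E
```

```text
shift mm [ 0.1 -8.1 11. ] twist -0.008 (other 3.134) pos [0.4853 0.0363 0.0381] yawY -0.267 q7 -0.53 t 4.4 grip 0.400 f [ 0.3  0.1 -0. ]
```

```bash
python3 -m inch '[[-0.2,0,-8,11,0],[-0.2,0,-2,0,0]]' >/dev/null;  python3 - <<'E'
from h import *
togo(.4777,.0387,.027,-.259)
E
```

```text
shift mm [-0.  -0.7  2.8] twist -0.010 (other 3.132) pos [0.4783 0.0385 0.0298] yawY -0.269 q7 -0.54 t 4.6 grip 0.395 f [-0.6  0.6 -0.2]
```

Grip, lift, and twist toward placement.

```bash
python3 -m inch '[[-0.2,0,0,3,0],[-1,0,0,0,0],[-1,0,0,0,0],[-1,0,0,0,0]]' 25 |tail -1;  python3 - <<'E'
from h import *
togo(.4777,.0387,.027,-.259)
E
python3 -m inch '[[-1,0,0,-45,0],[-1,0,0,-50,-0.11],[-1,0,0,-50,-0.11],[-1,0,0,0,0]]' 25|tail -1;  python3 - <<'E'
from h import *
togo(.6336,-.1636,.12,-.045)
E
```

```text
grip_width: 0.141
shift mm [-0.2 -1.9  1.2] twist -0.010 (other 3.132) pos [0.4796 0.0384 0.0283] yawY -0.269 q7 -0.54 t 5.1 grip 0.141 f [-1.   0.2 -0.1]
grip_width: 0.111
shift mm [-194.5  165.5   57.4] twist 0.004 (other -3.138) pos [0.4748 0.0367 0.1764] yawY -0.041 q7 -0.14 t 5.6 grip 0.111 f [ 0.8 -0.4  0.2]
```

```bash
python3 -m inch '[[-1,-50,42,0,0],[-1,-50,42,0,0],[-1,-50,42,0,0],[-1,-44,40,10,0],[-1,0,0,0,0]]' 25|tail -1;  python3 - <<'E'
from h import *
togo(.6336,-.1636,.065,-.045)
E
```

```text
grip_width: 0.11
shift mm [-2.2  2.3 94.8] twist 0.003 (other -3.139) pos [ 0.6298 -0.1625  0.1598] yawY -0.042 q7 -0.00 t 6.2 grip 0.110 f [-1.3 -0.4 -0.2]
```

```bash
sed -i 's/print(out,"pos"/print("tz",R[:,2].round(3)[:2],out,"pos"/' h.py; python3 -m inch '[[-1,-2,2,40,0],[-1,0,0,35,0],[-1,0,0,0,0]]' 25|tail -1;  python3 - <<'E'
from h import *
togo(.6336,-.1636,.065,-.045)
E
```

```text
grip_width: 0.113
tz [0.011 0.016] shift mm [-3.2  2.6 14.1] twist 0.003 (other -3.139) pos [ 0.631  -0.1606  0.0791] yawY -0.042 q7 -0.03 t 6.6 grip 0.113 f [0.  0.5 0.4]
```

```bash
python3 -m inch '[[-1,-4,3,3,0],[-1,-0.5,0.5,0,0]]' 25|tail -1;  python3 - <<'E'
from h import *
togo(.6336,-.1636,.065,-.045)
im=snap("wrist","w2.png",(200,100,460,300),3)
E
```

```text
grip_width: 0.113
tz [0.014 0.016] shift mm [ 0.7 -1.9 13.1] twist 0.004 (other -3.138) pos [ 0.6353 -0.1646  0.0781] yawY -0.041 q7 -0.03 t 6.9 grip 0.113 f [ 0.5 -0.  -0.6]
```

View pics/w2.png

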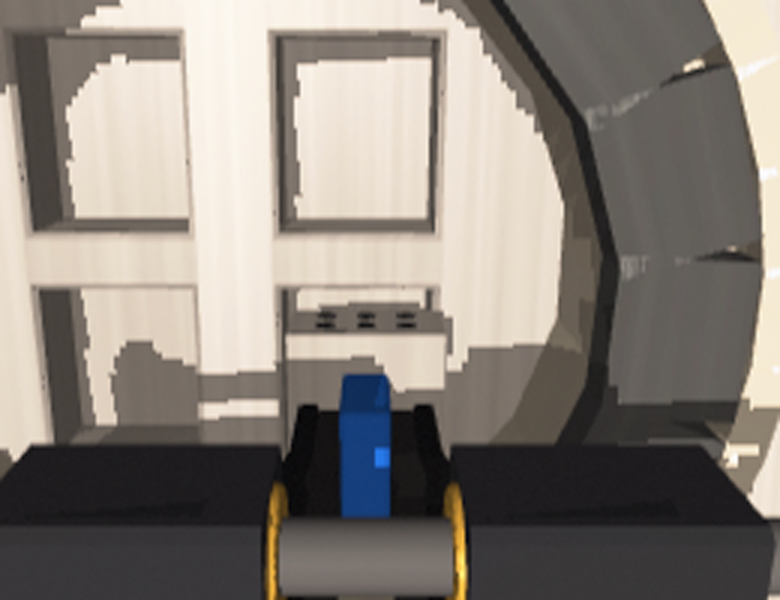

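```bash
python3 -m inch '[[-1,0.5,-2,0,0],[-1,0,0,10,0],[-1,0,0,0,0]]' 25|tail -1;  python3 - <<'E'
from h import *
togo(.6336,-.1636,.04,-.045)
E
```

```text
grip_width: 0.108
tz [0.018 0.014] shift mm [-0.4 -1.9 30.2] twist 0.004 (other -3.138) pos [ 0.635  -0.1637  0.0702] yawY -0.041 q7 -0.04 t 7.3 grip 0.108 f [0.1 0.3 0.1]
```

```bash
python3 -m inch '[[-1,0,-1.5,8,0],[-1,0,-0.5,8,0],[-1,0,0,0,0]]' 25|tail -2;  python3 - <<'E'
from h import *
togo(.6336,-.1636,.04,-.045)
E
```

```text
ft_force: [0.6, -0.4, -0.1]
grip_width: 0.108
tz [0.017 0.014] shift mm [-0.2  0.3 14.9] twist 0.003 (other -3.138) pos [ 0.6331 -0.1636  0.0549] yawY -0.042 q7 -0.04 t 7.7 grip 0.108 f [ 0.6 -0.4 -0.1]
```

```bash
python3 -m inch '[[-1,0,0,9,0],[-1,0,0,6,0],[-1,0,0,2,0],[-1,0,0,2,0]]' 25|tail -2;  python3 - <<'E'
from h import *
togo(.6336,-.1636,.04,-.045)
E
```

```text
ft_force: [-4.9, 1.1, 12.5]
grip_width: 0.115
tz [0.02  0.009] shift mm [ 0.1 -1.9  4.4] twist 0.003 (other -3.138) pos [ 0.6354 -0.1638  0.0445] yawY -0.042 q7 -0.05 t 8.2 grip 0.115 f [-4.9  1.1 12.5]
```

```bash
python3 -m inch '[[-1,0,-2,1,0],[-1,0,-1,3,0],[-1,0,0,4,0]]' 25|tail -2;  python3 - <<'E'
from h import *
togo(.6336,-.1636,.04,-.045)
E
```

```text
ft_force: [-14.3, 1.8, 30.9]
grip_width: 0.114
tz [0.024 0.006] shift mm [ 0.2 -1.9  4.3] twist 0.003 (other -3.139) pos [ 0.6354 -0.1639  0.0443] yawY -0.042 q7 -0.06 t 8.6 grip 0.114 f [-14.3   1.8  30.9]
```

```bash
python3 -m inch '[[-0.6,0,0,-3,0],[-0.5,0,0,0,0],[-0.5,0,0,-40,0],[-0.5,0,0,-55,0],[-0.5,-40,0,-20,0]]' 25|tail -2;  python3 - <<'E'
from h import *
togo(.6336,-.1636,.04,-.045)
tabs(snap("wrist"))
E
```

```text
ft_force: [0.3, -0.1, -0.3]
grip_width: 0.248
tz [0.018 0.011] shift mm [ 34.7   0.6 120.4] twist 0.010 (other -3.131) pos [ 0.6296 -0.1996  0.1599] yawY -0.035 q7 0.06 t 9.2 grip 0.248 f [ 0.3 -0.1 -0.3]
px 324,165 c 635.4 -162.5 size 25.5 8.5 z 0.0624 thin-axis yaw -0.032 n 273
```

```bash
python3 -m inch '[[-0.2,50,0,0,-0.185],[-0.2,50,0,0,-0.185],[-0.2,50,0,0,0],[-0.2,35,0,0,0]]' 25|tail -1;  python3 - <<'E'
from h import *
togo(.5965,.051,.03,.335)
tabs(snap("wrist"))
E
```

```text
grip_width: 0.395
tz [0.015 0.003] shift mm [ 82.1  27.  125.4] twist -0.014 (other 3.128) pos [ 0.5949 -0.0357  0.1551] yawY 0.321 q7 0.15 t 9.7 grip 0.395 f [0.2 0.2 0.1]
px 395,16 c 605.2 137.2 size 9.9 22.5 z 0.0492 thin-axis yaw 0.276 n 391
px 124,47 c 390.9 40.8 size 11.1 26.0 z 0.0492 thin-axis yaw 0.347 n 465
px 351,114 c 596.7 50.9 size 9.5 24.5 z 0.0493 thin-axis yaw 0.351 n 316
px 462,136 c 705.1 66.0 size 10.8 24.8 z 0.0493 thin-axis yaw 0.798 n 327
px 319,313 c 635.4 -158.5 size 19.2 9.6 z 0.0618 thin-axis yaw -0.029 n 134
```

```bash
python3 -m inch '[[-0.2,41,13,10,-0.02],[-0.2,41,13,30,0],[-0.2,0,0,30,0],[-0.2,0,0,0,0]]' 25|tail -1;  python3 - <<'E'
from h import *
togo(.5965,.051,.027,.34)
E
```

```text
grip_width: 0.401
tz [0.01  0.005] shift mm [-9.5  2.8 53.2] twist 0.007 (other -3.135) pos [0.5901 0.0587 0.0802] yawY 0.347 q7 -0.04 t 10.3 grip 0.401 f [0.2 0.6 0. ]
```

```bash
python3 -m inch '[[-0.2,-9,3,25,0],[-0.2,-1,0,25,0],[-0.2,0,0,0,0]]' 25|tail -1;  python3 - <<'E'
from h import *
togo(.5965,.051,.027,.34)
E
```

```text
grip_width: 0.404
tz [0.013 0.005] shift mm [ 3.1 -1.6  3.9] twist 0.003 (other -3.138) pos [0.599  0.0486 0.031 ] yawY 0.343 q7 -0.06 t 10.7 grip 0.404 f [ 0.7  0.1 -0.4]
```

```bash
python3 -m inch '[[-0.2,3,-1.5,4,0],[-1,0.5,0,0,0],[-1,0,0,0,0],[-1,0,0,0,0]]' 25|tail -1;  python3 - <<'E'
from h import *
togo(.5965,.051,.027,.34)
E
python3 -m inch '[[-1,0,0,-45,0],[-1,0,0,-50,0.185],[-1,0,0,-50,0.185],[-1,0,0,0,0]]' 25|tail -1;  python3 - <<'E'
from h import *
togo(.5745,-.1605,.16,-.045)
E
```

```text
grip_width: 0.147
tz [0.019 0.005] shift mm [ 0.6 -2.5  3.8] twist 0.002 (other -3.140) pos [0.599  0.0512 0.0309] yawY 0.342 q7 -0.07 t 11.2 grip 0.147 f [-0.   0.4  0.1]
grip_width: 0.112
tz [0.018 0.005] shift mm [-211.9  -13.9   18.6] twist 0.008 (other -3.134) pos [0.5959 0.0506 0.1802] yawY -0.037 q7 -0.33 t 11.7 grip 0.112 f [ 0.8 -0.1 -0.5]
```

```bash
python3 -m inch '[[-1,-53,-4,0,0],[-1,-53,-4,0,0],[-1,-53,-4,5,0],[-1,-53,-3,5,0.005],[-1,0,0,0,0]]' 25|tail -1;  python3 - <<'E'
from h import *
togo(.5745,-.1605,.085,-.045)
E
```

```text
grip_width: 0.11
tz [0.015 0.006] shift mm [ 4.5  1.9 79.8] twist 0.012 (other -3.129) pos [ 0.5713 -0.1654  0.1648] yawY -0.033 q7 0.07 t 12.3 grip 0.110 f [-0.4  0.4 -0.9]
```

```bash
python3 -m inch '[[-1,4.5,2,40,0.01],[-1,0,0,36,0],[-1,0,0,0,0]]' 25|tail -1;  python3 - <<'E'
from h import *
togo(.5745,-.1605,.07,-.045)
E
```

```text
grip_width: 0.109
tz [0.013 0.008] shift mm [-2.1  0.6 15.6] twist 0.005 (other -3.137) pos [ 0.5738 -0.1585  0.0856] yawY -0.040 q7 0.01 t 12.7 grip 0.109 f [-0.4  1.1 -0.5]
```

```bash
python3 -m inch '[[-1,-2,0.5,8,0.005],[-1,0,0,7,0],[-1,0,0,0,0]]' 25|tail -1;  python3 - <<'E'
from h import *
togo(.5745,-.1605,.047,-.045)
im=snap("wrist","w3.png",(200,100,460,300),3)
E
```

```text
grip_width: 0.11
tz [0.017 0.007] shift mm [-1.4 -2.4 25.6] twist 0.002 (other -3.140) pos [ 0.5765 -0.1594  0.0726] yawY -0.043 q7 0.00 t 13.0 grip 0.110 f [-0.2 -0.1 -0.2]
```

View pics/w3.png

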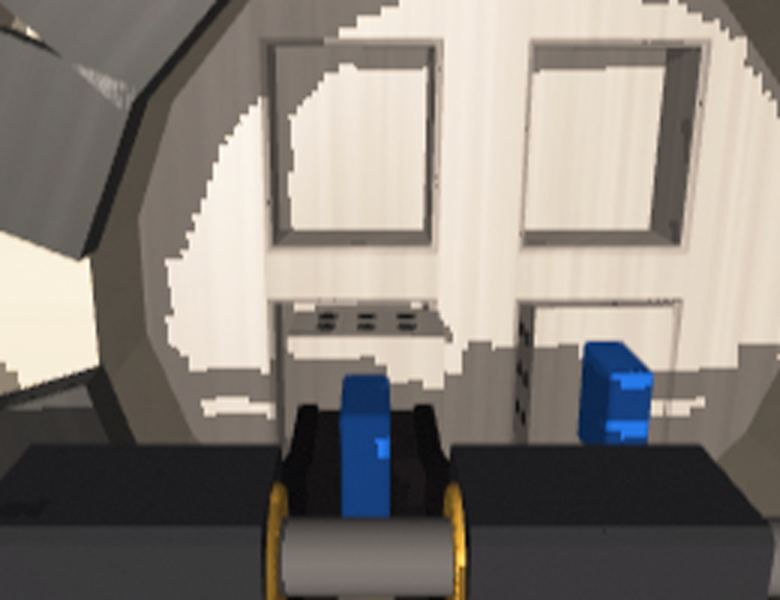

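```bash
python3 -m inch '[[-1,-1,-2.4,2,0],[-1,0,0,9,0],[-1,0,0,0,0]]' 25|tail -2;  python3 - <<'E'
from h import *
togo(.5745,-.1605,.047,-.045)
E
```

```text
ft_force: [-0.0, 0.3, -1.1]
grip_width: 0.108
tz [0.019 0.004] shift mm [ 0.7 -1.4 19.6] twist 0.001 (other -3.140) pos [ 0.5755 -0.1613  0.0666] yawY -0.044 q7 -0.00 t 13.4 grip 0.108 f [-0.   0.3 -1.1]
```

```bash
python3 -m inch '[[-1,0.5,-1.5,7,0],[-1,0,-0.5,8,0],[-1,0,0,0,0]]' 25|tail -2;  python3 - <<'E'
from h import *
togo(.5745,-.1605,.045,-.045)
E
```

```text
ft_force: [-0.4, 0.5, -0.8]
grip_width: 0.11
tz [ 0.024 -0.004] shift mm [ 2.  -2.9 17.9] twist 0.000 (other -3.141) pos [ 0.5768 -0.1626  0.0629] yawY -0.045 q7 -0.01 t 13.8 grip 0.110 f [-0.4  0.5 -0.8]
```

```bash
python3 - <<'E'
from h import *
s,R=st(); print(np.round(s["joint_positions"],2), np.round(s["joint_torque"],1),s["qd"])
E
python3 -m inch '[[-1,1,-2,6,0],[-1,0,0,4,0],[-1,0,0,0,0]]' 25|tail -2;  python3 - <<'E'
from h import *
togo(.5745,-.1605,.045,-.045)
E
```

```text
[ 0.75  0.39 -0.63  1.76  0.26  1.04 -0.01] [ -0.1 -44.8  -7.2 -28.6  -0.   -0.3  -0. ] [-0.00108675 -0.02413508 -0.00031731 -0.01903163 -0.00457056  0.03973784
  0.00100905]
ft_force: [-0.3, -0.9, -1.1]
grip_width: 0.117
tz [ 0.027 -0.01 ] shift mm [ 2.2 -2.9 16.3] twist -0.000 (other 3.141) pos [ 0.5768 -0.1627  0.0614] yawY -0.045 q7 -0.02 t 14.2 grip 0.117 f [-0.3 -0.9 -1.1]
```

```bash
python3 - <<'E'
from h import *
im=snap("scene","s1.png",(180,0,620,330),1.8)
E
```

```text
(no output)
```

View pics/s1.png

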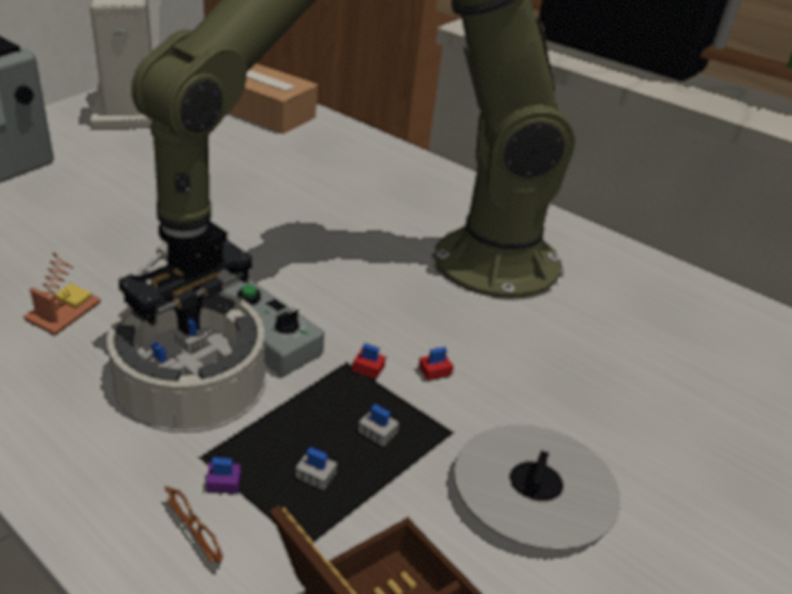

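```bash
python3 -m inch '[[-1,0,0,12,0]]' 25|tail -2;  python3 - <<'E'
from h import *
togo(.5745,-.1605,.045,-.045)
E
python3 -m inch '[[-1,0,0,0,0]]' 25|tail -2;  python3 - <<'E'
from h import *
togo(.5745,-.1605,.045,-.045)
E
```

```text
ft_force: [-41.0, 6.4, 101.6]
grip_width: 0.114
tz [ 0.024 -0.014] shift mm [ 3.  -2.8 10.7] twist -0.001 (other 3.140) pos [ 0.5769 -0.1635  0.0558] yawY -0.046 q7 -0.03 t 14.4 grip 0.114 f [-41.    6.4 101.6]
ft_force: [0.3, 0.6, -0.7]
grip_width: 0.112
tz [ 0.024 -0.015] shift mm [ 3.1 -2.9 12.4] twist -0.001 (other 3.140) pos [ 0.577  -0.1635  0.0575] yawY -0.046 q7 -0.03 t 14.5 grip 0.112 f [ 0.3  0.6 -0.7]
```

```bash
python3 -m inch '[[-1,0,0,-8,0],[-1,0,0,-8,0],[-1,3,-2,0,0],[-1,0,0,0,0]]' 25|tail -2;  python3 - <<'E'
from h import *
togo(.5745,-.1605,.045,-.045)
im=snap("wrist","w4.png",(200,100,460,300),3)
E
```

```text
ft_force: [-0.1, -0.0, -1.1]
grip_width: 0.114
tz [ 0.022 -0.013] shift mm [-0.4  0.3 26.3] twist -0.002 (other 3.140) pos [ 0.5736 -0.1598  0.0713] yawY -0.047 q7 -0.02 t 15.0 grip 0.114 f [-0.1 -0.  -1.1]
```

View pics/w4.png

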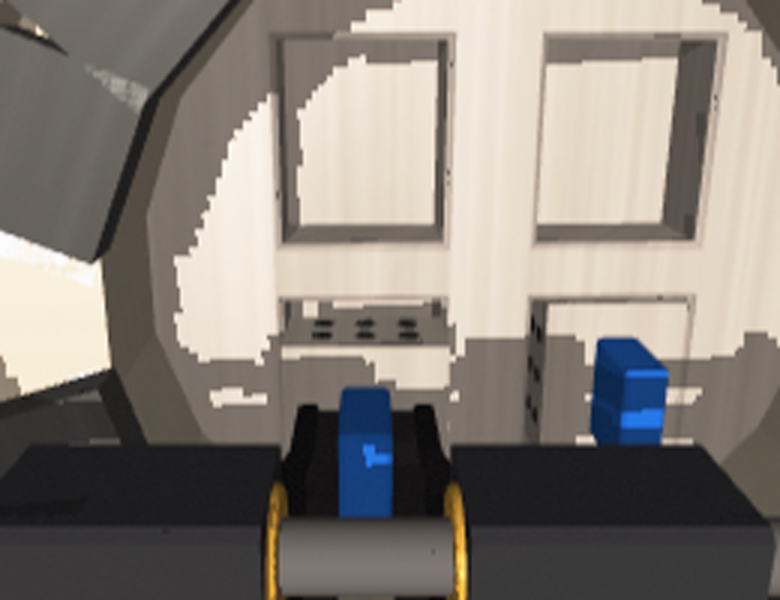

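```bash
python3 - <<'E'
from h import *
im=load("wrist"); P=cloud(im)
for v in range(192,232,2): print(v,P[v,312].round(4),P[v,330].round(4))
for u in (285,290,294,298,302,340,344,348,352,356): print(u,P[216,u].round(4),P[214,u].round(4))
E
```

```text
192 [ 0.5689 -0.1312  0.0373] [ 0.5817 -0.1322  0.0363]
194 [ 0.5688 -0.1329  0.0367] [ 0.5817 -0.1336  0.0364]
196 [ 0.5687 -0.1342  0.0373] [ 0.5816 -0.1347  0.0379]
198 [ 0.5686 -0.1357  0.0374] [ 0.5815 -0.1365  0.037 ]
200 [ 0.5685 -0.1373  0.0368] [ 0.5824 -0.1447  0.0145]
202 [ 0.5679 -0.1459  0.0137] [ 0.5824 -0.1466  0.0139]
204 [ 0.5677 -0.1479  0.0126] [ 0.5823 -0.1483  0.0138]
206 [ 0.5687 -0.1369  0.0524] [ 0.5807 -0.1376  0.0523]
208 [ 0.5687 -0.1371  0.0559] [ 0.5805 -0.1378  0.0559]
210 [ 0.5688 -0.1367  0.0613] [ 0.5803 -0.1376  0.0605]
212 [ 0.5688 -0.1369  0.0646] [ 0.5801 -0.1376  0.0644]
214 [ 0.5688 -0.1371  0.0677] [ 0.5799 -0.1374  0.0687]
216 [ 0.5688 -0.1373  0.071 ] [ 0.5797 -0.1374  0.0723]
218 [ 0.5687 -0.1388  0.0703] [ 0.5797 -0.1389  0.0716]
220 [ 0.5687 -0.14    0.0707] [ 0.5796 -0.1399  0.0723]
222 [ 0.5686 -0.141   0.0714] [ 0.5796 -0.1418  0.0709]
224 [ 0.5686 -0.1421  0.0719] [ 0.5795 -0.1427  0.0719]
226 [ 0.5685 -0.1436  0.0714] [ 0.5795 -0.1442  0.0714]
228 [ 0.5684 -0.1447  0.0718] [ 0.5795 -0.1459  0.0704]
230 [ 0.5683 -0.1465  0.0708] [ 0.5794 -0.147   0.0711]
285 [ 0.5482 -0.1483  0.0374] [ 0.5484 -0.1467  0.0376]
290 [ 0.5519 -0.1483  0.038 ] [ 0.5521 -0.1465  0.0387]
294 [ 0.5581 -0.1363  0.0721] [ 0.5578 -0.1364  0.0682]
298 [ 0.5604 -0.1366  0.0716] [ 0.5602 -0.1367  0.0675]
302 [ 0.5628 -0.137   0.0708] [ 0.5627 -0.1367  0.068 ]
340 [ 0.5858 -0.1382  0.0709] [ 0.586  -0.1377  0.0686]
344 [ 0.5881 -0.1377  0.0726] [ 0.5885 -0.1379  0.0685]
348 [ 0.5906 -0.1382  0.0718] [ 0.591  -0.1381  0.0684]
352 [ 0.5971 -0.1507  0.038 ] [ 0.5971 -0.1492  0.0378]
356 [ 0.6001 -0.1511  0.0373] [ 0.6    -0.1494  0.0378]
```

```bash
python3 -m inch '[[-1,-2.5,0.5,0,0],[-1,0,0,6,0],[-1,0,0,4,0]]' 25|tail -2;  python3 - <<'E'
from h import *
togo(.5742,-.1625,.037,-.045)
E
python3 -m inch '[[-1,0,0,4,0],[-1,0,0,3,0]]' 25|tail -2;  python3 - <<'E'
from h import *
togo(.5742,-.1625,.037,-.045)
E
```

```text
ft_force: [-1.2, 0.0, -0.8]
grip_width: 0.113
tz [ 0.022 -0.013] shift mm [ 0.9 -0.5 23.2] twist -0.002 (other 3.140) pos [ 0.5741 -0.1631  0.0602] yawY -0.047 q7 -0.02 t 15.4 grip 0.113 f [-1.2  0.  -0.8]
ft_force: [-0.2, 0.9, -0.4]
grip_width: 0.112
tz [ 0.021 -0.013] shift mm [ 0.8 -0.2 15.2] twist -0.002 (other 3.139) pos [ 0.574  -0.1631  0.0522] yawY -0.047 q7 -0.03 t 15.7 grip 0.112 f [-0.2  0.9 -0.4]
```

Bottom is ~9 mm into the pocket, free. Continue.

```bash
python3 -m inch '[[-1,0.5,0,5,0],[-1,0,0,4,0]]' 25|tail -2;  python3 - <<'E'
from h import *
togo(.5742,-.1625,.037,-.045)
E
python3 -m inch '[[-1,0,0,3,0],[-1,0,0,2,0]]' 25|tail -2;  python3 - <<'E'
from h import *
togo(.5742,-.1625,.037,-.045)
E
```

```text
ft_force: [-0.5, -0.5, 0.1]
grip_width: 0.109
tz [ 0.021 -0.013] shift mm [ 0.2 -0.2  5.6] twist -0.002 (other 3.139) pos [ 0.5743 -0.1627  0.0426] yawY -0.047 q7 -0.03 t 15.9 grip 0.109 f [-0.5 -0.5  0.1]
ft_force: [-4.2, 0.9, 13.7]
grip_width: 0.113
tz [ 0.021 -0.013] shift mm [ 0.1 -0.2  0.6] twist -0.002 (other 3.140) pos [ 0.5744 -0.1626  0.0376] yawY -0.047 q7 -0.04 t 16.2 grip 0.113 f [-4.2  0.9 13.7]
```

```bash
python3 -m inch '[[-0.6,0,0,-2,0],[-0.5,0,0,0,0],[-0.5,0,0,-40,0],[-0.5,0,0,-55,0],[-0.5,-40,0,-20,0]]' 25|tail -2;  python3 - <<'E'
from h import *
tabs(snap("wrist"))
E
python3 -m inch '[[-0.2,60,-20,0,-0.13],[-0.2,60,-20,0,0],[-0.2,60,-20,0,0],[-0.2,60,-10,0,0],[-0.2,30,0,0,0]]' 25|tail -1;  python3 - <<'E'
from h import *
togo(.4832,.1413,.03,.08)
tabs(snap("wrist"))
E
```

```text
ft_force: [0.4, -1.1, 0.1]
grip_width: 0.254
px 386,163 c 635.2 -162.0 size 24.8 10.2 z 0.0621 thin-axis yaw -0.050 n 313
px 323,164 c 574.6 -160.5 size 24.8 9.2 z 0.0624 thin-axis yaw -0.043 n 303
grip_width: 0.398
tz [ 0.023 -0.02 ] shift mm [ 86.9   1.  119. ] twist -0.011 (other 3.130) pos [0.4854 0.0569 0.1508] yawY 0.069 q7 -0.16 t 17.5 grip 0.398 f [ 0.2 -1.2  0.1]
px 323,108 c 483.0 142.1 size 9.7 25.2 z 0.0494 thin-axis yaw 0.115 n 329
px 452,120 c 604.2 139.6 size 10.8 25.3 z 0.0493 thin-axis yaw 0.297 n 362
px 143,126 c 321.3 114.6 size 9.5 26.7 z 0.0492 thin-axis yaw 1.160 n 361
px 533,201 c 705.0 66.4 size 10.3 26.4 z 0.0491 thin-axis yaw 0.757 n 283
px 223,206 c 390.7 41.8 size 10.0 24.5 z 0.0491 thin-axis yaw 0.344 n 270
```

```bash
python3 -m inch '[[-0.2,43,0,10,-0.03],[-0.2,43,1,30,0],[-0.2,0,0,30,0],[-0.2,0,0,0,0]]' 25|tail -1;  python3 - <<'E'
from h import *
togo(.483,.142,.026,.11)
E
```

```text
grip_width: 0.4
tz [ 0.027 -0.019] shift mm [-4.6  0.2 51.7] twist -0.007 (other 3.135) pos [0.4809 0.1475 0.0775] yawY 0.103 q7 -0.45 t 18.0 grip 0.400 f [-0.5  1.1  0.3]
```

```bash
python3 -m inch '[[-0.2,-4.5,0,22,0],[-0.2,0,0,22,0],[-0.2,0,0,0,0]]' 25|tail -1;  python3 - <<'E'
from h import *
togo(.483,.142,.026,.11)
E
```

```text
grip_width: 0.399
tz [ 0.031 -0.019] shift mm [ 1.6 -2.5  9.7] twist -0.011 (other 3.131) pos [0.4854 0.1408 0.0358] yawY 0.099 q7 -0.50 t 18.4 grip 0.399 f [-0.7  0.2 -0.3]
```

```bash
python3 -m inch '[[-0.2,1.5,-2.5,9,-0.01],[-0.2,0,0,2,0],[-1,0,0,0,0],[-1,0,0,0,0],[-1,0,0,0,0]]' 25|tail -1;  python3 - <<'E'
from h import *
togo(.483,.142,.026,.11)
E
python3 -m inch '[[-1,0,0,-45,0],[-1,0,0,-50,0.075],[-1,0,0,-50,0.075],[-1,0,0,0,0]]' 25|tail -1;  python3 - <<'E'
from h import *
togo(.638,-.1025,.16,-.045)
E
```

```text
grip_width: 0.143
tz [ 0.036 -0.019] shift mm [ 0.5 -2.7  1.6] twist -0.002 (other 3.140) pos [0.4857 0.1418 0.0277] yawY 0.108 q7 -0.51 t 19.0 grip 0.143 f [-1.   0.2  0.7]
grip_width: 0.112
tz [ 0.034 -0.018] shift mm [-239.4  168.7   26.2] twist -0.001 (other 3.141) pos [0.4797 0.1447 0.1762] yawY -0.046 q7 -0.46 t 19.5 grip 0.112 f [ 0.2  0.6 -2.4]
```

```bash
python3 -m inch '[[-1,-49,35,0,0],[-1,-49,35,0,0],[-1,-49,35,0,0],[-1,-49,35,0,0],[-1,-40,27,0,0]]' 25|tail -1; python3 -m inch '[[-1,0,0,0,0]]' >/dev/null; python3 - <<'E'
from h import *
togo(.638,-.1025,.085,-.045)
E
```

```text
grip_width: 0.109
tz [ 0.028 -0.02 ] shift mm [ 4.5 -2.9 94. ] twist 0.006 (other -3.135) pos [ 0.6381 -0.1052  0.1791] yawY -0.039 q7 -0.13 t 20.3 grip 0.112 f [-0.4  0.4 -0.8]
```

```bash
python3 -m inch '[[-1,4,-3,45,0.006],[-1,0,0,45,0],[-1,0,0,0,0]]' 25|tail -1;  cat >> h.py <<'E'
def cup(im):
    """held cup: +y face and x edges from depth, near the image centre"""
    P=cloud(im); Z=P[...,2]; s,R=st(); p=s["position"]
    reg=(np.abs(P[...,0]-p[0])<.03)&(np.abs(P[...,1]-p[1])<.03)
    # deck level 0.037, cup faces between
    f=reg&(Z>.047)&(Z<.085)&(P[...,1]>p[1]+.014)
    X=P[f]; zt=np.percentile(X[:,2],97)
    T=X[X[:,2]>zt-.004]
    print("cup x %.4f..%.4f ctr %.4f  +y face %.4f -> cy %.4f  top %.4f bottom %.4f n%d"%(*np.percentile(T[:,0],[1,99]),np.percentile(T[:,0],[1,99]).mean(),np.percentile(T[:,1],97),np.percentile(T[:,1],97)-.021,zt,zt-.025,len(T)))
E
python3 - <<'E'
from h import *
togo(.638,-.1025,.07,-.045)
cup(snap("wrist"))
E
```

```text
grip_width: 0.114
tz [ 0.023 -0.018] shift mm [-1.5  2.1 13.6] twist 0.002 (other -3.139) pos [ 0.6357 -0.1007  0.0835] yawY -0.043 q7 -0.19 t 20.6 grip 0.114 f [-1.   0.2  0.6]
cup x 0.6321..0.6657 ctr 0.6489  +y face -0.0708 -> cy -0.0918  top 0.0817 bottom 0.0567 n83
```

```bash
python3 - <<'E'
from h import *
im=load("wrist"); P=cloud(im)
for v in range(196,232,3): print(v,*[P[v,u].round(4) for u in (300,312,330)])
print([(u,P[222,u].round(4)[[0,2]].tolist()) for u in range(276,370,4)])
E
```

```text
196 [ 0.6214 -0.0781  0.0382] [ 0.6304 -0.0789  0.0369] [ 0.644  -0.0792  0.0382]
199 [ 0.6195 -0.0881  0.0124] [ 0.6297 -0.0882  0.0139] [ 0.645  -0.0888  0.0141]
202 [ 0.6194 -0.0904  0.0138] [ 0.6296 -0.0909  0.0137] [ 0.645  -0.092   0.0125]
205 [ 0.6226 -0.0776  0.0621] [ 0.6306 -0.0782  0.0615] [ 0.6428 -0.0788  0.0614]
208 [ 0.6228 -0.078   0.0674] [ 0.6307 -0.0782  0.0678] [ 0.6425 -0.0787  0.0681]
211 [ 0.6231 -0.0777  0.0743] [ 0.6307 -0.0781  0.0741] [ 0.6422 -0.0787  0.074 ]
214 [ 0.6231 -0.0792  0.0756] [ 0.6306 -0.08    0.0745] [ 0.6421 -0.0805  0.0746]
217 [ 0.6229 -0.0814  0.0752] [ 0.6305 -0.0818  0.0753] [ 0.642  -0.0822  0.0757]
220 [ 0.6229 -0.0831  0.076 ] [ 0.6304 -0.0838  0.0751] [ 0.6419 -0.0839  0.0766]
223 [ 0.6226 -0.0857  0.0747] [ 0.6303 -0.086   0.0749] [ 0.6418 -0.0863  0.0755]
226 [ 0.6225 -0.0878  0.0747] [ 0.6302 -0.0878  0.0756] [ 0.6418 -0.0885  0.0752]
229 [ 0.6224 -0.0899  0.0745] [ 0.6301 -0.0902  0.0747] [ 0.6417 -0.0904  0.0756]
[(276, [0.6013, 0.0372]), (280, [0.6043, 0.0364]), (284, [0.6075, 0.0375]), (288, [0.6105, 0.0363]), (292, [0.6137, 0.0369]), (296, [0.6201, 0.0746]), (300, [0.6227, 0.0754]), (304, [0.6252, 0.0746]), (308, [0.6278, 0.0758]), (312, [0.6304, 0.0758]), (316, [0.6329, 0.0753]), (320, [0.6355, 0.0744]), (324, [0.638, 0.0752]), (328, [nan, nan]), (332, [0.6432, 0.0752]), (336, [0.6457, 0.0751]), (340, [0.6482, 0.0758]), (344, [0.6507, 0.0764]), (348, [0.6533, 0.0764]), (352, [0.6605, 0.0384]), (356, [0.6638, 0.0374]), (360, [0.6667, 0.0386]), (364, [0.6701, 0.0373]), (368, [0.6728, 0.0396])]
```

```bash
python3 -m inch '[[-1,-3,1,4,0],[-1,0,0,4,0],[-1,0,0,0,0]]' 25|tail -2;  python3 - <<'E'
from h import *
togo(.6367,-.104,.046,-.045)
im=snap("wrist"); P=cloud(im)
for v in range(193,216,2): print(v,*[P[v,u].round(4) for u in (312,330)])
E
```

```text
ft_force: [-0.5, -0.2, -0.7]
grip_width: 0.109
tz [ 0.034 -0.019] shift mm [-0.5 -6.  36.5] twist 0.004 (other -3.138) pos [ 0.6415 -0.103   0.0827] yawY -0.041 q7 -0.18 t 21.1 grip 0.109 f [-0.5 -0.2 -0.7]
193 [ 0.6368 -0.0783  0.0383] [ 0.6505 -0.0795  0.0365]
195 [ 0.6368 -0.0802  0.0371] [ 0.6504 -0.0811  0.0366]
197 [ 0.6364 -0.0886  0.0139] [ 0.6516 -0.0896  0.0132]
199 [ 0.6363 -0.0908  0.0125] [ 0.6516 -0.0913  0.0133]
201 [ 0.6362 -0.0924  0.0129] [ 0.6515 -0.0931  0.0132]
203 [ 0.6367 -0.0808  0.0555] [ 0.6491 -0.0809  0.0571]
205 [ 0.6367 -0.0808  0.0599] [ 0.6488 -0.081   0.0612]
207 [ 0.6367 -0.0805  0.065 ] [ 0.6485 -0.0807  0.0664]
209 [ 0.6366 -0.0806  0.0688] [ 0.6483 -0.0813  0.0688]
211 [ 0.6366 -0.0806  0.0728] [ 0.6481 -0.0811  0.0731]
213 [ 0.6366 -0.0809  0.0759] [ 0.648  -0.0819  0.0747]
215 [ 0.6365 -0.083   0.0736] [ 0.6479 -0.0831  0.075 ]
```

```bash
python3 -m inch '[[-1,-2,-5,3,0],[-1,0,0,5,0],[-1,0,0,4,0]]' 25|tail -2;  python3 - <<'E'
from h import *
togo(.6367,-.1053,.046,-.045)
E
```

```text
ft_force: [0.5, 0.5, -0.2]
grip_width: 0.113
tz [ 0.036 -0.02 ] shift mm [ 0.7 -1.4 25.2] twist 0.004 (other -3.138) pos [ 0.6372 -0.1056  0.0713] yawY -0.041 q7 -0.19 t 21.5 grip 0.113 f [ 0.5  0.5 -0.2]
```

```bash
python3 -m inch '[[-1,0.5,-1.5,4,0],[-1,0,0,4,0]]' 25|tail -2;  python3 - <<'E'
from h import *
togo(.6367,-.1053,.046,-.045)
E
python3 -m inch '[[-1,0,0,3,0],[-1,0,0,3,0]]' 25|tail -2;  python3 - <<'E'
from h import *
togo(.6367,-.1053,.046,-.045)
E
```

```text
ft_force: [0.3, 0.3, -0.2]
grip_width: 0.113
tz [ 0.036 -0.02 ] shift mm [ 0.1  0.4 16.3] twist 0.004 (other -3.138) pos [ 0.6357 -0.1051  0.0623] yawY -0.041 q7 -0.19 t 21.8 grip 0.113 f [ 0.3  0.3 -0.2]
ft_force: [-0.1, -0.2, -0.3]
grip_width: 0.113
tz [ 0.035 -0.02 ] shift mm [0.  0.5 9.6] twist 0.004 (other -3.138) pos [ 0.6359 -0.1051  0.0556] yawY -0.041 q7 -0.19 t 22.0 grip 0.113 f [-0.1 -0.2 -0.3]
```

```bash
python3 -m inch '[[-1,0,0,4,0],[-1,0,0,3,0]]' 25|tail -2;  python3 - <<'E'
from h import *
togo(.6367,-.1053,.046,-.045)
E
python3 -m inch '[[-1,0,0,2,0],[-1,0,0,2,0]]' 25|tail -2;  python3 - <<'E'
from h import *
togo(.6367,-.1053,.046,-.045)
E
```

```text
ft_force: [0.9, 0.9, 0.2]
grip_width: 0.109
tz [ 0.035 -0.02 ] shift mm [0.  0.4 2.2] twist 0.004 (other -3.138) pos [ 0.6362 -0.1053  0.0481] yawY -0.041 q7 -0.20 t 22.2 grip 0.109 f [0.9 0.9 0.2]
ft_force: [-4.4, 0.8, 13.9]
grip_width: 0.113
tz [ 0.037 -0.021] shift mm [-0.1 -0.5 -0.1] twist 0.004 (other -3.138) pos [ 0.6372 -0.1052  0.0459] yawY -0.041 q7 -0.20 t 22.5 grip 0.113 f [-4.4  0.8 13.9]
```

Seated as predicted (0.046). Release, check, go to the last basket.

```bash
python3 -m inch '[[-0.6,0,0,-2,0],[-0.5,0,0,0,0],[-0.5,0,0,-40,0],[-0.5,0,0,-55,0],[-0.5,-40,0,-20,0]]' 25|tail -2;  python3 - <<'E'
from h import *
tabs(snap("wrist"))
E
python3 -m inch '[[-0.2,60,0,0,-0.17],[-0.2,60,0,0,-0.17],[-0.2,60,0,0,0],[-0.2,20,0,0,0],[-0.2,0,0,0,0]]' 25|tail -1;  python3 - <<'E'
from h import *
togo(.6042,.1395,.03,.3)
tabs(snap("wrist"))
E
```

```text
ft_force: [0.6, -0.3, -0.1]
grip_width: 0.246
px 19,6 c 392.9 33.3 size 11.4 13.4 z 0.0496 thin-axis yaw 1.517 n 210
px 323,164 c 637.6 -103.6 size 25.3 9.6 z 0.0624 thin-axis yaw -0.031 n 294
px 263,221 c 575.1 -159.9 size 24.8 9.4 z 0.0623 thin-axis yaw -0.032 n 234
px 323,220 c 635.2 -161.9 size 25.3 9.2 z 0.0622 thin-axis yaw -0.026 n 243
grip_width: 0.397
tz [ 0.035 -0.028] shift mm [ 94.9  26.5 125. ] twist -0.005 (other 3.136) pos [0.602  0.0445 0.1577] yawY 0.295 q7 -0.07 t 23.8 grip 0.397 f [-1.3 -0.5 -0.2]
px 22,26 c 322.7 114.1 size 9.9 25.9 z 0.0491 thin-axis yaw 1.141 n 448
px 351,100 c 604.9 139.6 size 10.0 24.5 z 0.0494 thin-axis yaw 0.289 n 335
px 102,136 c 390.8 41.3 size 10.8 24.3 z 0.0491 thin-axis yaw 0.328 n 371
px 419,201 c 705.3 66.4 size 10.0 25.2 z 0.0492 thin-axis yaw 0.763 n 250
px 312,318 c 636.3 -93.2 size 11.5 5.9 z 0.0614 thin-axis yaw -0.932 n 55
```

```bash
python3 -m inch '[[-0.2,47,13,10,0],[-0.2,47,13,30,0],[-0.2,0,0,30,0],[-0.2,0,0,0,0]]' 25|tail -1;  python3 - <<'E'
from h import *
togo(.6046,.1395,.026,.295)
E
```

```text
grip_width: 0.403
tz [ 0.036 -0.033] shift mm [14.4 -2.2 55.5] twist -0.021 (other 3.121) pos [0.6086 0.1281 0.082 ] yawY 0.274 q7 -0.30 t 24.4 grip 0.403 f [-0.3 -0.9  0.1]
```

```bash
python3 -m inch '[[-0.2,14,-2,22,-0.02],[-0.2,0,0,22,0],[-0.2,0,0,0,0]]' 25|tail -1;  python3 - <<'E'
from h import *
togo(.6046,.1395,.026,.295)
E
```

```text
grip_width: 0.402
tz [ 0.038 -0.034] shift mm [ 4.3 -1.4 10.1] twist -0.006 (other 3.136) pos [0.6068 0.1361 0.0363] yawY 0.289 q7 -0.34 t 24.7 grip 0.402 f [-0.5 -0.1  1.2]
```

```bash
python3 -m inch '[[-0.2,4.3,-1.4,9,0],[-0.2,0,0,1,0],[-1,0,0,0,0],[-1,0,0,0,0],[-1,0,0,0,0]]' 25|tail -1;  python3 - <<'E'
from h import *
togo(.6046,.1395,.026,.295)
E
python3 -m inch '[[-1,0,0,-45,0],[-1,0,0,-50,0.17],[-1,0,0,-50,0.165],[-1,0,0,0,0]]' 25|tail -1;  python3 - <<'E'
from h import *
togo(.578,-.100,.16,-.045)
E
```

```text
grip_width: 0.145
tz [ 0.042 -0.034] shift mm [ 0.4 -1.6  1.5] twist -0.007 (other 3.135) pos [0.6062 0.1396 0.0275] yawY 0.288 q7 -0.35 t 25.4 grip 0.145 f [-0.2 -0.1 -0.4]
grip_width: 0.112
tz [ 0.041 -0.034] shift mm [-244.7   -8.2   23.6] twist -0.012 (other 3.129) pos [0.5996 0.1445 0.1762] yawY -0.057 q7 -0.58 t 25.9 grip 0.112 f [-1.5  0.2 -0.7]
```

```bash
python3 -m inch '[[-1,-50,-2,0,-0.012],[-1,-50,-2,0,0],[-1,-50,-2,0,0],[-1,-50,-1,0,0],[-1,-42,-1,0,0]]' 25|tail -1; python3 -m inch '[[-1,0,0,0,0]]' >/dev/null; python3 - <<'E'
from h import *
togo(.5777,-.103,.085,-.045)
E
```

```text
grip_width: 0.112
tz [ 0.035 -0.034] shift mm [ 3.9 -2.7 93.5] twist 0.008 (other -3.133) pos [ 0.5769 -0.1039  0.1786] yawY -0.037 q7 -0.07 t 26.6 grip 0.116 f [ 0.2  0.2 -0.5]
```

```bash
python3 -m inch '[[-1,3,-3,45,0.006],[-1,0,0,45,0],[-1,0,0,0,0]]' 25|tail -1; 
cat > scan.py <<'E'
from h import *
togo(.5777,-.103,.07,-.045)
im=snap("wrist"); P=cloud(im)
for v in range(192,220,2): print(v,*[P[v,u].round(4) for u in (312,330)])
print([(u,P[220,u].round(4)[[0,2]].tolist()) for u in range(288,360,4)])
E
python3 scan.py
```

```text
grip_width: 0.117
tz [ 0.034 -0.032] shift mm [-0.4  0.7 15.4] twist 0.005 (other -3.137) pos [ 0.5765 -0.102   0.0853] yawY -0.040 q7 -0.14 t 27.0 grip 0.117 f [-0.6  0.8 -0.5]
192 [ 0.5716 -0.0848  0.0139] [ 0.587  -0.0861  0.0123]
194 [ 0.5716 -0.0864  0.0147] [ 0.5869 -0.0875  0.0135]
196 [ 0.5715 -0.0886  0.0131] [ 0.5868 -0.0893  0.0134]
198 [ 0.5714 -0.0901  0.014 ] [ 0.5868 -0.0911  0.0132]
200 [ 0.5713 -0.0919  0.014 ] [ 0.5867 -0.0929  0.0133]
202 [ 0.5712 -0.0938  0.0136] [ 0.5866 -0.0946  0.0138]
204 [ 0.5717 -0.08    0.0604] [ 0.584  -0.0804  0.0611]
206 [ 0.5717 -0.0801  0.0644] [ 0.5839 -0.0811  0.0632]
208 [ 0.5717 -0.0806  0.0671] [ 0.5836 -0.0811  0.0675]
210 [ 0.5716 -0.0806  0.0709] [ 0.5834 -0.0811  0.0713]
212 [ 0.5716 -0.0806  0.0748] [ 0.5831 -0.0809  0.0755]
214 [ 0.5716 -0.0806  0.0785] [ 0.5829 -0.0811  0.0786]
216 [ 0.5715 -0.0819  0.0786] [ 0.5828 -0.082   0.0799]
218 [ 0.5715 -0.083   0.0791] [ 0.5828 -0.0837  0.0789]
[(288, [0.552, 0.0375]), (292, [0.5551, 0.0378]), (296, [0.5613, 0.0781]), (300, [0.5639, 0.0784]), (304, [0.5665, 0.0802]), (308, [0.5689, 0.0788]), (312, [0.5714, 0.0798]), (316, [0.5739, 0.0794]), (320, [0.5765, 0.0785]), (324, [0.5789, 0.0802]), (328, [0.5815, 0.0784]), (332, [0.584, 0.0792]), (336, [0.5865, 0.0794]), (340, [0.589, 0.0802]), (344, [0.5916, 0.0794]), (348, [0.5941, 0.0794]), (352, [0.6023, 0.0373]), (356, [0.6056, 0.0366])]
```

```bash
python3 - <<'E'
from h import *
im=load("wrist"); P=cloud(im)
for v in range(176,193,2): print(v,*[P[v,u].round(4) for u in (312,330)])
print([(u,P[190,u].round(4)[[0,2]].tolist()) for u in range(284,360,2)])
E
```

```text
176 [ 0.5729 -0.0542  0.0876] [ 0.5831 -0.0546  0.0882]
178 [nan nan nan] [ 0.583  -0.0554  0.0894]
180 [ 0.5728 -0.0565  0.0878] [ 0.5858 -0.0692  0.0382]
182 [ 0.5727 -0.0574  0.0887] [ 0.5858 -0.0708  0.038 ]
184 [ 0.5727 -0.0587  0.0882] [ 0.5857 -0.0722  0.0383]
186 [ 0.5726 -0.0601  0.0876] [ 0.5857 -0.0741  0.0373]
188 [ 0.5725 -0.0613  0.0874] [ 0.5857 -0.0754  0.038 ]
190 [ 0.572  -0.0767  0.0367] [ 0.5857 -0.0773  0.037 ]
192 [ 0.5716 -0.0848  0.0139] [ 0.587  -0.0861  0.0123]
[(284, [0.5566, 0.0892]), (286, [0.5576, 0.0875]), (288, [0.5588, 0.088]), (290, [0.5599, 0.0884]), (292, [0.5611, 0.0892]), (294, [0.5623, 0.0893]), (296, [0.5633, 0.0877]), (298, [0.5645, 0.089]), (300, [0.5657, 0.0896]), (302, [0.5668, 0.0894]), (304, [0.568, 0.0894]), (306, [0.5691, 0.09]), (308, [0.5702, 0.0878]), (310, [0.5705, 0.0387]), (312, [0.572, 0.0367]), (314, [0.5735, 0.0369]), (316, [0.575, 0.0372]), (318, [0.5765, 0.0384]), (320, [0.578, 0.0376]), (322, [0.5796, 0.037]), (324, [0.5811, 0.0376]), (326, [0.5826, 0.0369]), (328, [0.5841, 0.037]), (330, [0.5857, 0.037]), (332, [0.5872, 0.0374]), (334, [0.5887, 0.0376]), (336, [0.5902, 0.0375]), (338, [0.5918, 0.0372]), (340, [0.5933, 0.0372]), (342, [0.5949, 0.0362]), (344, [0.5964, 0.037]), (346, [0.5979, 0.0374]), (348, [0.5994, 0.0377]), (350, [0.6009, 0.0376]), (352, [0.6024, 0.0374]), (354, [0.604, 0.0375]), (356, [0.6054, 0.0381]), (358, [0.6072, 0.0367])]
```

```bash
python3 -m inch '[[-1,0.5,-0.5,6,0.004],[-1,0.5,-0.5,6,0],[-1,0,0,4,0]]' 25|tail -2;  python3 - <<'E'
from h import *
togo(.5765,-.1015,.044,-.045)
E
```

```text
ft_force: [-0.7, 0.9, -1.1]
grip_width: 0.112
tz [ 0.045 -0.034] shift mm [-0.3 -6.3 31.3] twist 0.003 (other -3.139) pos [ 0.5814 -0.1004  0.0755] yawY -0.042 q7 -0.16 t 27.4 grip 0.112 f [-0.7  0.9 -1.1]
```

```bash
python3 -m inch '[[-1,0,-5,0,0],[-1,0,-1,0,0]]' 25|tail -2;  python3 - <<'E'
from h import *
togo(.5765,-.1015,.044,-.045)
E
```

```text
ft_force: [-0.6, -0.4, 0.2]
grip_width: 0.114
tz [ 0.046 -0.035] shift mm [-0.3 -0.2 31.7] twist 0.003 (other -3.139) pos [ 0.5753 -0.1001  0.0757] yawY -0.042 q7 -0.15 t 27.6 grip 0.114 f [-0.6 -0.4  0.2]
```

```bash
python3 -m inch '[[-1,0,0,5,0],[-1,0,0,4,0]]' 25|tail -2;  python3 - <<'E'
from h import *
togo(.5765,-.1015,.044,-.045)
E
python3 -m inch '[[-1,0,0,4,0],[-1,0,0,3,0]]' 25|tail -2;  python3 - <<'E'
from h import *
togo(.5765,-.1015,.044,-.045)
E
```

```text
ft_force: [-0.3, 0.7, -1.0]
grip_width: 0.112
tz [ 0.047 -0.035] shift mm [ 0.  -0.5 22.9] twist 0.002 (other -3.139) pos [ 0.576  -0.1008  0.0668] yawY -0.043 q7 -0.16 t 27.9 grip 0.112 f [-0.3  0.7 -1. ]
ft_force: [-0.4, -0.3, -0.4]
grip_width: 0.108
tz [ 0.046 -0.035] shift mm [ 0.1 -0.4 15. ] twist 0.002 (other -3.139) pos [ 0.5762 -0.101   0.059 ] yawY -0.043 q7 -0.17 t 28.1 grip 0.108 f [-0.4 -0.3 -0.4]
```

```bash
python3 -m inch '[[-1,0,0,5,0],[-1,0,0,4,0]]' 25|tail -2;  python3 - <<'E'
from h import *
togo(.5765,-.1015,.044,-.045)
E
python3 -m inch '[[-1,0,0,3,0],[-1,0,0,3,0]]' 25|tail -2;  python3 - <<'E'
from h import *
togo(.5765,-.1015,.044,-.045)
E
```

```text
ft_force: [-0.3, -0.6, -0.7]
grip_width: 0.111
tz [ 0.046 -0.035] shift mm [-0.  -0.4  5.3] twist 0.002 (other -3.139) pos [ 0.5766 -0.1013  0.0493] yawY -0.043 q7 -0.18 t 28.4 grip 0.111 f [-0.3 -0.6 -0.7]
ft_force: [-3.5, 0.8, 17.1]
grip_width: 0.112
tz [ 0.047 -0.035] shift mm [-0.2 -1.2  0.1] twist 0.002 (other -3.139) pos [ 0.5777 -0.1013  0.0442] yawY -0.043 q7 -0.18 t 28.6 grip 0.112 f [-3.5  0.8 17.1]
```

```bash
cat > tz.py <<'E'
from h import *
s,R=st(); print("tz",R[:2,2].round(4),s["position"].round(4),"f",np.round(s["ft_force"],1))
E
python3 -m inch '[[-0.6,0,0,-2,0],[-0.5,0,0,0,0],[-0.5,0,0,-40,0],[-0.5,0,0,-55,0],[-0.5,-40,0,-20,0]]' 25|tail -1;  python3 - <<'E'
from h import *
tabs(snap("wrist"))
E
python3 tz.py
python3 -m inch '[[-0.5,0,0,-10,0],[-0.5,0,0,-10,0],[-0.5,0,0,-10,0],[-0.5,0,0,-10,0],[-0.5,0,0,-10,0]]' >/dev/null; python3 tz.py
python3 -m inch '[[-0.5,0,0,-60,0],[-0.5,0,0,-60,0]]' >/dev/null; python3 tz.py
python3 -m inch '[[-0.5,0,0,0,0]]' >/dev/null; python3 tz.py
python3 -m inch '[[-0.5,0,40,0,0],[-0.5,0,40,0,0]]' >/dev/null; python3 tz.py
python3 -m inch '[[-0.5,0,-60,0,0],[-0.5,0,-60,0,0]]' >/dev/null; python3 tz.py
python3 -m inch '[[-0.5,0,0,0,0]]' >/dev/null; python3 tz.py
```

```text
grip_width: 0.25
px 92,7 c 393.1 34.8 size 10.4 13.4 z 0.0494 thin-axis yaw 0.316 n 221
px 324,164 c 578.3 -100.5 size 24.6 8.6 z 0.0623 thin-axis yaw -0.032 n 269
px 384,164 c 637.4 -103.1 size 24.5 10.1 z 0.0622 thin-axis yaw -0.029 n 296
px 381,220 c 635.0 -161.7 size 25.0 9.8 z 0.0621 thin-axis yaw -0.042 n 231
px 322,222 c 574.5 -160.2 size 25.4 9.2 z 0.0623 thin-axis yaw -0.037 n 235
tz [ 0.0448 -0.0389] [ 0.5692 -0.144   0.1647] f [ 1.1 -5.7  1.5]
tz [ 0.0424 -0.0372] [ 0.566  -0.1405  0.216 ] f [ 0.4 -0.2  0. ]
tz [ 0.0341 -0.034 ] [ 0.5584 -0.1352  0.3348] f [ 1.2 -0.1 -0.2]
tz [ 0.0426 -0.0364] [ 0.5606 -0.1345  0.3404] f [-0.9 -0.4 -0.5]
tz [ 0.0426 -0.041 ] [ 0.6401 -0.1387  0.3454] f [ 0.4  0.9 -0.2]
tz [ 0.025  -0.0108] [ 0.5256 -0.1325  0.3243] f [-0.7 -0.7  1.9]
tz [ 0.0185 -0.0116] [ 0.5217 -0.1329  0.3217] f [-0.4 -0.9  1.7]
```

```bash

python3 -m inch '[[0,60,-15,0,0],[0,60,-15,0,0],[0,60,-15,0,0],[0,60,-15,0,0],[0,60,-15,0,0]]' >/dev/null; python3 tz.py
python3 -m inch '[[0,50,-10,0,0],[0,30,-5,0,0],[0,0,0,0,0]]' >/dev/null; python3 tz.py
python3 - <<'E'
from h import *
im=snap("wrist","lid.png",(100,0,540,300),1.5)
E
```

```text
tz [ 0.0227 -0.0115] [0.462  0.1701 0.3167] f [ 1.3 -0.3 -0.3]
tz [ 0.0268 -0.0082] [0.4484 0.261  0.3171] f [-0.7  0.7  0.5]
```

View pics/lid.png

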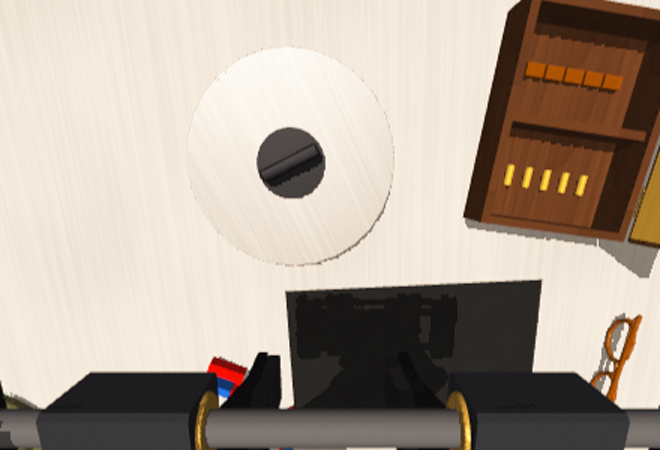

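```bash
cat > lid.py <<'E'
from h import *
import sys
def lidpose(im,z0=0.,ctr=(.415,.35)):
    P=cloud(im); z=P[...,2]; r=np.hypot(P[...,0]-ctr[0],P[...,1]-ctr[1])
    H=P[(r<.06)&(z>z0+.053)&(z<z0+.066)]
    (cx,cy),(w,h),a=cv2.minAreaRect((H[:,:2]*1000).astype(np.float32))
    yaw=np.deg2rad(a+(90 if w<h else 0)); yaw=(yaw+np.pi/2)%np.pi-np.pi/2
    print("handle",round(cx,1),round(cy,1),round(w,1),round(h,1),"bar yaw %.3f"%yaw,"top %.4f"%np.median(H[:,2]),len(H))
    F=P[(r<.13)&(z>z0+.022)&(z<z0+.036)]
    m=((r<.13)&(z>z0+.022)&(z<z0+.036)).astype(np.uint8)
    c,_=cv2.findContours(m,cv2.RETR_EXTERNAL,cv2.CHAIN_APPROX_NONE); k=max(c,key=len)[:,0]
    Q=np.array([world(im,u,v,z0+.028)[:2] for u,v in k])
    for i in range(4):
        cc,R=circ(Q); e=np.abs(np.hypot(*(Q-cc).T)-R); Q=Q[e<max(.0015,np.median(e)*2)]
    A=np.c_[F[:,:2]-cc,np.ones(len(F))]; s=np.linalg.lstsq(A,F[:,2],rcond=None)[0]
    print("flange",cc.round(4),round(R,4),"z %.4f tilt"%s[2],s[:2].round(4))
    return cc,yaw
if __name__=="__main__":
    cc,yaw=lidpose(load("wrist"))
    togo(cc[0],cc[1],.15,yaw+np.pi/2)
E
python3 lid.py
```

```text
handle 417.7 352.5 59.6 12.1 bar yaw 0.406 top 0.0583 378
flange [0.4181 0.3527] 0.1027 z 0.0289 tilt [-0.0002 -0.0002]
tz [ 0.027 -0.009] shift mm [ 93.1 -39.5 165.3] twist 1.122 (other -2.020) pos [0.449  0.2594 0.3171] yawY -0.043 q7 -0.68 t 32.0 grip 0.499 f [-0.1 -0.1 -0. ]
```

```bash

python3 -m inch '[[0,0,0,10,0.187],[0,0,0,10,0.187],[0,0,0,10,0.187],[0,0,0,10,0.187],[0,0,0,10,0.187]]' >/dev/null
python3 -m inch '[[-0.3,0,0,10,0.187],[-0.3,0,0,0,0]]' >/dev/null
python3 - <<'E'
from h import *
togo(.4181,.3527,.15,.406+np.pi/2)
E
```

```text
tz [ 0.03  -0.014] shift mm [   2.  -115.8  102.7] twist -0.013 (other 3.128) pos [0.4576 0.2465 0.2555] yawY -1.178 q7 -1.81 t 32.9 grip 0.381 f [-0.  -0.2  0.7]
```

```bash

python3 -m inch '[[-0.3,0,-50,30,-0.012],[-0.3,0,-50,30,0],[-0.3,0,-15,30,0],[-0.3,0,0,0,0]]' >/dev/null
python3 - <<'E'
from h import *
togo(.4181,.3527,.036,.406+np.pi/2)
E
```

```text
tz [ 0.035 -0.015] shift mm [ -4.5  -8.5 126.2] twist 0.001 (other -3.141) pos [0.4213 0.3486 0.1624] yawY -1.164 q7 -2.16 t 33.4 grip 0.350 f [-0.3  0.3  0.4]
```

```bash

python3 -m inch '[[-0.3,-4.5,-8.5,40,0],[-0.3,0,0,40,0],[-0.3,0,0,15,0],[-0.3,0,0,0,0]]' >/dev/null
python3 - <<'E'
from h import *
togo(.4181,.3527,.036,.406+np.pi/2)
E
```

```text
tz [ 0.044 -0.013] shift mm [-7.8 -5.7 35.4] twist -0.003 (other 3.139) pos [0.4259 0.351  0.0718] yawY -1.167 q7 -2.26 t 33.9 grip 0.351 f [ 0.4 -0.3  0. ]
```

```bash

python3 -m inch '[[-0.3,-8,-5.5,15,0],[-0.3,-2,-1,15,0],[-0.3,0,0,0,0]]' >/dev/null
python3 - <<'E'
from h import *
togo(.4181,.3527,.034,.406+np.pi/2)
E
```

```text
tz [ 0.049 -0.011] shift mm [0.2 0.8 8.6] twist -0.004 (other 3.138) pos [0.4171 0.3535 0.0426] yawY -1.168 q7 -2.31 t 34.2 grip 0.354 f [-0.3 -0.3  0.5]
```

```bash

python3 -m inch '[[-0.3,0,1,4,0],[-0.3,0,0,3,0],[-1,0,0,0,0],[-1,0,0,0,0],[-1,0,0,0,0]]' 40 |tail -2; python3 tz.py
python3 -m inch '[[-1,0,0,-20,0],[-1,0,0,-30,0],[-1,0,0,-40,0],[-1,0,0,-40,0],[-1,0,0,0,0]]' 40 |tail -2
python3 -m inch '[[-1,0,0,-40,0],[-1,0,0,-20,0]]' 40 |tail -2
python3 - <<'E'
from h import *
togo(.605,-.132,.22,.406+np.pi/2)
E
```

```text
ft_force: [-1.0, -0.2, 2.4]
grip_width: 0.137
tz [ 0.05   -0.0099] [0.4184 0.3534 0.0362] f [-1.  -0.2  2.4]
ft_force: [0.9, 0.6, -5.4]
grip_width: 0.135
ft_force: [-0.2, 0.2, -5.5]
grip_width: 0.135
tz [ 0.041 -0.019] shift mm [ -6.8 522.7  25.3] twist -0.001 (other 3.140) pos [0.4044 0.3514 0.228 ] yawY -1.166 q7 -2.11 t 35.8 grip 0.135 f [-0.2  0.2 -5.5]
```

```bash

python3 -m inch '[[-1,-1,55,0,0],[-1,-1,55,0,0],[-1,-1,55,0,0],[-1,-1,55,0,0],[-1,-1,55,0,0]]' 40 |tail -2
python3 -m inch '[[-1,-1,55,0,0],[-1,-1,55,0,0],[-1,-1,55,0,0],[-1,-1,40,0,0],[-1,0,0,0,0]]' 40 |tail -2
python3 -m inch '[[-1,0,0,0,-0.13],[-1,0,0,0,-0.13],[-1,0,0,0,-0.14],[-1,0,0,0,0]]' 40 |tail -2
python3 - <<'E'
from h import *
togo(.6058,-.1318,.22,.406+.4+np.pi/2)
E
```

```text
ft_force: [0.9, -0.5, -5.7]
grip_width: 0.131
ft_force: [-0.4, -0.1, -4.9]
grip_width: 0.135
ft_force: [-0.0, -0.0, -5.2]
grip_width: 0.135
tz [ 0.005 -0.016] shift mm [ 1.  37.7  1.7] twist 0.015 (other -3.126) pos [ 0.5775 -0.1068  0.2212] yawY -0.749 q7 -0.81 t 37.5 grip 0.135 f [-0.  -0.  -5.2]
```

```bash

python3 -m inch '[[-1,0,20,0,0.015],[-1,0,17,0,0],[-1,0,0,0,0]]' 40 |tail -2
cat > held.py <<'E'
from h import *
s,R=st(); im=snap("wrist"); P=cloud(im); p=s["position"]; z=P[...,2]
c=im["color"].astype(int); r=np.hypot(P[...,0]-p[0],P[...,1]-p[1])
m=(r<.105)&(r>.045)&(abs(z-(p[2]-.008))<.012)&(c.min(2)>110)
F=P[m]; 
for i in range(3):
    A=np.c_[F[:,:2]-p[:2],np.ones(len(F))]; q=np.linalg.lstsq(A,F[:,2],rcond=None)[0]; F=F[abs(A@q-F[:,2])<.002]
print("flange z at tcp %.4f slope"%q[2],q[:2].round(4),len(F),"tilt",np.hypot(*q[:2]).round(4))
m=((abs(z-(q[2]+q[0]*(P[...,0]-p[0])+q[1]*(P[...,1]-p[1])))<.004)&(r<.13)).astype(np.uint8)
k=max(cv2.findContours(m,cv2.RETR_EXTERNAL,cv2.CHAIN_APPROX_NONE)[0],key=len)[:,0]
Q=np.array([world(im,u,v,q[2])[:2] for u,v in k]); Q=Q[np.hypot(*(Q-p[:2]).T)>.095]
for i in range(5):
    cc,Rr=circ(Q); e=abs(np.hypot(*(Q-cc).T)-Rr); Q=Q[e<max(.0015,2*np.median(e))]
print("flange centre",cc.round(4),Rr.round(4),len(Q))
E
python3 held.py; python3 - <<'E'
from h import *
togo(.6058,-.1318,.16,.406+.4+np.pi/2)
E
```

```text
ft_force: [-0.8, 0.4, -5.1]
grip_width: 0.133
flange z at tcp 0.2118 slope [-0.0313 -0.0414] 30672 tilt 0.0519
flange centre [ 0.6029 -0.133 ] 0.1023 533
tz [ 0.    -0.015] shift mm [ 1.4  2.2 59.6] twist -0.003 (other 3.139) pos [ 0.6032 -0.1304  0.2196] yawY -0.768 q7 -0.82 t 37.9 grip 0.130 f [ 0.1  0.5 -5.3]
```

```bash

python3 -m inch '[[-1,1,2,30,0],[-1,0,0,25,0],[-1,0,0,15,0],[-1,0,0,0,0]]' 25 |tail -2
python3 - <<'E'
from h import *
togo(.6065,-.1295,.12,.406+.4+np.pi/2)
E
```

```text
ft_force: [0.0, -0.2, -5.1]
grip_width: 0.135
tz [-0.    -0.013] shift mm [ 1.3  1.5 28.5] twist -0.002 (other 3.140) pos [ 0.6045 -0.129   0.1485] yawY -0.767 q7 -0.86 t 38.4 grip 0.135 f [ 0.  -0.2 -5.1]
```

```bash

python3 -m inch '[[-1,1,1.5,10,0],[-1,0,0,8,0]]' 15 |tail -2
python3 tz.py
python3 -m inch '[[-1,0,0,4,0],[-1,0,0,4,0]]' 15 |tail -2
python3 tz.py
python3 -m inch '[[-1,0,0,3,0],[-1,0,0,3,0]]' 15 |tail -2
python3 tz.py
```

```text
ft_force: [1.1, 0.1, -5.1]
grip_width: 0.137
tz [ 0.0035 -0.0144] [ 0.6079 -0.1295  0.1319] f [ 1.1  0.1 -5.1]
ft_force: [-0.0, 0.1, -5.0]
grip_width: 0.139
tz [ 0.004  -0.0144] [ 0.6081 -0.1296  0.1236] f [-0.   0.1 -5. ]
ft_force: [-1.6, -0.9, -4.0]
grip_width: 0.137
tz [ 0.0038 -0.0146] [ 0.6081 -0.1298  0.1174] f [-1.6 -0.9 -4. ]
```

```bash

python3 -m inch '[[-1,0,0,3,0],[-1,0,0,2,0]]' 15 |tail -2
python3 tz.py
python3 -m inch '[[-1,0,0,2,0],[-1,0,0,2,0]]' 15 |tail -2
python3 tz.py; python3 held.py
```

```text
ft_force: [-3.3, 0.2, -2.9]
grip_width: 0.132
tz [ 0.0016 -0.015 ] [ 0.6072 -0.1301  0.1121] f [-3.3  0.2 -2.9]
ft_force: [-7.1, 0.3, 12.5]
grip_width: 0.139
tz [ 0.0009 -0.0166] [ 0.607  -0.1309  0.1099] f [-7.1  0.3 12.5]
flange z at tcp 0.1023 slope [-0.0009  0.0018] 32352 tilt 0.0021
flange centre [ 0.6071 -0.1308] 0.1025 548
```

```bash

python3 -m inch '[[-1,0,0,0.5,-0.05],[-1,0,0,1,-0.05],[-1,0,0,1,-0.04],[-1,0,0,1,-0.03],[-1,0,0,1,-0.03]]' 15 |tail -2
python3 - <<'E'
from h import *
togo(.6065,-.1315,.102,.951+np.pi/2)
E
```

```text
ft_force: [-2.2, -0.1, -5.1]
grip_width: 0.135
tz [ 0.    -0.018] shift mm [ 0.8 -0.5  2.7] twist 0.057 (other -3.085) pos [ 0.6065 -0.1324  0.1048] yawY -0.563 q7 -0.70 t 40.4 grip 0.135 f [-2.2 -0.1 -5.1]
```

```bash
python3 held.py
python3 -m inch '[[-1,0,0,2,0.02],[-1,0,0,2,0.02]]' 15 |tail -2
python3 tz.py; python3 held.py
```

```text
flange z at tcp 0.0971 slope [-0.0005 -0.0148] 33081 tilt 0.0148
flange centre [ 0.6068 -0.1329] 0.1025 543
ft_force: [-8.0, -0.7, 11.2]
grip_width: 0.136
tz [ 0.0001 -0.0187] [ 0.6066 -0.132   0.1021] f [-8.  -0.7 11.2]
flange z at tcp 0.0946 slope [-0.0001 -0.0001] 33315 tilt 0.0001
flange centre [ 0.6067 -0.132 ] 0.1025 545
```

```bash

python3 -m inch '[[-0.5,0,0,0,0],[-0.5,0,0,0,0],[-0.5,0,0,-30,0],[-0.5,0,0,-50,0],[-0.5,0,0,-50,0]]' 15 |tail -2
python3 -m inch '[[-0.5,0,0,-50,-0.187],[-0.5,0,0,-30,-0.187],[-0.5,0,0,0,-0.187],[-0.5,0,0,0,-0.187],[-0.5,0,0,0,-0.187]]' 15 |tail -2
python3 -m inch '[[-0.5,0,0,0,-0.187],[-0.5,0,0,0,-0.187],[-0.5,0,0,0,-0.187],[-0.5,0,0,0,-0.187],[-0.5,0,0,0,-0.187]]' 15 |tail -2
python3 -m inch '[[-0.5,0,0,0,-0.187],[-0.5,0,0,0,0]]' 15 |tail -2
python3 - <<'E'
from h import *
togo(.51,-.16,.26,1.52)
snap("wrist","w5.png")
E
```

```text
ft_force: [-0.1, -1.3, -0.2]
grip_width: 0.251
ft_force: [-0.2, 0.4, 0.8]
grip_width: 0.25
ft_force: [-0.1, 0.1, -0.1]
grip_width: 0.249
ft_force: [0.8, 0.1, -0.2]
grip_width: 0.251
tz [ 0.046 -0.019] shift mm [109.5 -46.4  67.7] twist -0.060 (other 3.081) pos [ 0.6207 -0.1246  0.3322] yawY 1.460 q7 1.27 t 42.8 grip 0.251 f [ 0.8  0.1 -0.2]
```

View pics/w5.png

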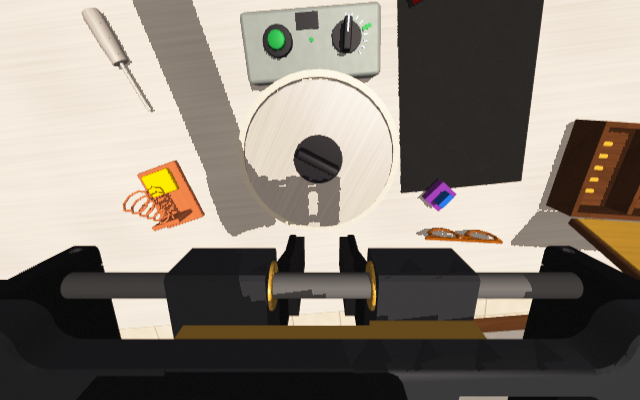

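```bash
cat > dial.py <<'E'
from h import *
im=load("wrist"); P=cloud(im); z=P[...,2]
reg=(np.hypot(P[...,0]-.447,P[...,1]+.083)<.035)
H=P[reg&(z>.072)]
(cx,cy),(w,h),a=cv2.minAreaRect((H[:,:2]*1000).astype(np.float32))
yaw=np.deg2rad(a+(90 if w<h else 0)); yaw=(yaw+np.pi/2)%np.pi-np.pi/2
print("dial",cx,cy,w,h,"bar yaw %.3f"%yaw,"top",np.percentile(H[:,2],[50,90]),"mid",np.median(z[reg&(z>.053)&(z<.072)]),"pod",np.median(z[reg&(z<.055)]),len(H))
c=im["color"].astype(int); g=(c[...,1]>c[...,0]+50)&(c[...,1]>c[...,2]+40)&(np.hypot(P[...,0]-.4488,P[...,1]+.17)<.02)
B=P[g]; print("button",np.nanmean(B,0).round(4),np.nanmedian(B[:,2]),(B.max(0)-B.min(0)).round(4))
togo(cx/1000,cy/1000,.15,yaw+np.pi/2)
E
python3 dial.py
```

```text
dial 453.2870178222656 -76.95353698730469 10.042125701904297 37.87096405029297 bar yaw -0.138 top [0.07853647 0.07991204] mid 0.056724576493308684 pod 0.05074169606127574 279
button [ 0.4483 -0.1694  0.0721] 0.07243165496203385 [0.0252 0.0231 0.0134]
tz [ 0.046 -0.02 ] shift mm [180.1  31.1 173.4] twist 0.026 (other -3.115) pos [ 0.6207 -0.1246  0.3322] yawY 1.458 q7 1.27 t 42.9 grip 0.253 f [-0.6 -0.4  0.4]
```

```bash

python3 -m inch '[[-0.4,50,8,20,0.025],[-0.4,50,8,20,0],[-0.4,50,8,30,0],[-0.4,30,7,30,0],[-0.4,0,0,0,0]]' 15 |tail -2
python3 - <<'E'
from h import *
togo(.4533,-.077,.12,-.138+np.pi/2)
snap("wrist")
E
python3 dial.py
```

```text
ft_force: [0.2, 0.8, 0.9]
grip_width: 0.301
tz [ 0.04  -0.016] shift mm [ 12.5  -7.  111.8] twist -0.008 (other 3.134) pos [ 0.4622 -0.0702  0.2322] yawY 1.425 q7 1.76 t 43.5 grip 0.301 f [0.2 0.8 0.9]
dial 444.3441467285156 -81.53880310058594 68.26026153564453 50.265193939208984 bar yaw 1.248 top [0.33533633 0.34812584] mid 0.05665152934045459 pod 0.05065473123817042 31443
button [ 0.4471 -0.1689  0.0722] 0.072409699032947 [0.0215 0.0221 0.0071]
tz [ 0.044 -0.014] shift mm [ 22.2 -13.2  83.2] twist -1.393 (other 1.749) pos [ 0.4645 -0.0705  0.234 ] yawY 1.426 q7 1.76 t 43.5 grip 0.300 f [0.9 0.1 0.8]
```

```bash

python3 -m inch '[[-0.4,12,-7,35,-0.008],[-0.4,0,0,40,0],[-0.4,0,0,35,0],[-0.4,0,0,0,0]]' 15 |tail -2
python3 - <<'E'
from h import *
togo(.4533,-.077,.061,-.138+np.pi/2)
im=snap("wrist"); P=cloud(im); z=P[...,2]
H=P[(np.hypot(P[...,0]-.4533,P[...,1]+.077)<.03)&(z>.072)&(z<.084)]; print(H.mean(0),len(H),H.min(0),H.max(0))
E
```

```text
ft_force: [0.1, -0.0, 0.3]
grip_width: 0.301
tz [ 0.06 -0.01] shift mm [16.6  0.7 65.2] twist -0.005 (other 3.136) pos [ 0.4657 -0.0794  0.1271] yawY 1.427 q7 1.54 t 44.0 grip 0.301 f [ 0.1 -0.   0.3]
[ 0.45105338 -0.07667924  0.07834193] 610 [ 0.43312987 -0.08405718  0.07206474] [ 0.47114291 -0.06981946  0.08112905]
```

```bash

python3 -m inch '[[-0.4,16,0.5,15,0],[-0.4,3,0,15,0],[-0.4,0,0,0,0]]' 15 |tail -2
python3 - <<'E'
from h import *
togo(.4525,-.077,.061,-.138+np.pi/2)
E
```

```text
ft_force: [-0.5, 0.3, 0.4]
grip_width: 0.3
tz [ 0.074 -0.015] shift mm [ 8.1 -4.4 42.8] twist 0.003 (other -3.139) pos [ 0.4579 -0.073   0.1042] yawY 1.435 q7 1.55 t 44.5 grip 0.300 f [-0.5  0.3  0.4]
```

```bash

python3 -m inch '[[-0.4,8,-4.5,10,0],[-0.4,0,0,10,0]]' 15 |tail -2
python3 - <<'E'
from h import *
togo(.4525,-.077,.061,-.138+np.pi/2)
E
```

```text
ft_force: [0.1, -0.5, 0.6]
grip_width: 0.301
tz [ 0.079 -0.02 ] shift mm [ 3.2  0.2 25.1] twist 0.004 (other -3.137) pos [ 0.4536 -0.0771  0.0863] yawY 1.437 q7 1.51 t 44.7 grip 0.301 f [ 0.1 -0.5  0.6]
```

```bash

python3 -m inch '[[-0.4,3,0,10,0],[-0.4,0,0,8,0]]' 15 |tail -2
python3 - <<'E'
from h import *
togo(.4525,-.077,.061,-.138+np.pi/2)
E
python3 -m inch '[[-0.4,0,0,3,0],[-0.4,0,0,2,0]]' 15 |tail -2
python3 - <<'E'
from h import *
togo(.4525,-.077,.061,-.138+np.pi/2)
E
```

```text
ft_force: [0.5, -0.4, 0.6]
grip_width: 0.303
tz [ 0.081 -0.022] shift mm [1.  0.9 7.7] twist 0.004 (other -3.138) pos [ 0.4527 -0.0779  0.0688] yawY 1.437 q7 1.44 t 45.0 grip 0.303 f [ 0.5 -0.4  0.6]
ft_force: [-0.1, -0.9, -0.0]
grip_width: 0.299
tz [ 0.082 -0.023] shift mm [1.3 1.1 3.1] twist 0.004 (other -3.137) pos [ 0.4534 -0.0782  0.0642] yawY 1.437 q7 1.41 t 45.2 grip 0.299 f [-0.1 -0.9 -0. ]
```

```bash

python3 -m inch '[[-0.4,1,1,1,0],[-1,0,0,0,0],[-1,0,0,0,0],[-1,0,0,0,0]]' 15 |tail -2
python3 -m inch '[[-1,0,0,0,0.11],[-1,0,0,0,0.11],[-1,0,0,0,0.11],[-1,0,0,0,0.11]]' 15 |tail -2
python3 - <<'E'
from h import *
togo(.4525,-.077,.063,-1.245+np.pi/2)
E
```

```text
ft_force: [0.2, 2.0, -1.5]
grip_width: 0.109
ft_force: [-0.7, 1.3, -0.3]
grip_width: 0.115
tz [ 0.083 -0.024] shift mm [ 0.3 -0.7  0.8] twist 0.661 (other -2.481) pos [ 0.4531 -0.0766  0.0638] yawY 0.987 q7 0.99 t 46.2 grip 0.115 f [-0.7  1.3 -0.3]
```

```bash

python3 -m inch '[[-1,0,0,0,0.11],[-1,0,0,0,0.11],[-1,0,0,0,0.11],[-1,0,0,0,0.11],[-1,0,0,0,0.11]]' 15 |tail -2
python3 -m inch '[[-1,0,0,0,0.11]]' 15 |tail -2
python3 - <<'E'
from h import *
togo(.4525,-.077,.063,-1.245+np.pi/2)
E
```

```text
ft_force: [1.2, 0.4, -1.5]
grip_width: 0.119
ft_force: [0.6, 0.3, -0.7]
grip_width: 0.118
tz [ 0.083 -0.026] shift mm [-0.1 -0.7  0.8] twist -0.017 (other 3.125) pos [ 0.453  -0.0767  0.0639] yawY 0.309 q7 0.33 t 47.0 grip 0.118 f [ 0.6  0.3 -0.7]
```

```bash

python3 -m inch '[[-0.4,0,0,0,0],[-0.4,0,0,0,0],[-0.4,0,0,-30,0],[-0.4,0,0,-40,0],[-1,-20,0,-40,0.1]]' 15 |tail -2
python3 -m inch '[[-1,-40,0,-20,0.15],[-1,-40,0,-20,0.1],[-1,-20,0,0,0],[-1,0,0,0,0]]' 15 |tail -2
python3 - <<'E'
from h import *
im=snap("wrist","w6.png",(220,30,470,230),3); P=cloud(im); z=P[...,2]
H=P[(np.hypot(P[...,0]-.4525,P[...,1]+.077)<.03)&(z>.073)&(z<.084)]
(cx,cy),(w,h),a=cv2.minAreaRect((H[:,:2]*1000).astype(np.float32))
yaw=np.deg2rad(a+(90 if w<h else 0)); yaw=(yaw+np.pi/2)%np.pi-np.pi/2
print("dial",cx,cy,w,h,"timer %.3f"%(-.045-yaw),len(H))
c=im["color"].astype(int); g=(c[...,1]>c[...,0]+50)&(c[...,1]>c[...,2]+40)&(np.hypot(P[...,0]-.4488,P[...,1]+.17)<.02)
B=P[g]; print("button",np.nanmean(B,0).round(4),((B.max(0)+B.min(0))/2).round(4))
F=P[(abs(np.hypot(P[...,0]-.6067,P[...,1]+.132)-.06)<.03)&(z<.11)]; print("lid flange z",np.median(F[:,2]))
togo(.448,-.169,.1,0)
E
```

```text
ft_force: [0.7, -1.2, 0.4]
grip_width: 0.246
ft_force: [-0.1, -0.9, -0.0]
grip_width: 0.005
dial 452.19036865234375 -77.27196502685547 10.029057502746582 37.95274353027344 timer 1.224 434
button [ 0.4479 -0.1691  0.0723] [ 0.4476 -0.1694  0.0698]
lid flange z 0.0946917580914996
tz [ 0.08  -0.027] shift mm [ 26.1 -18.8 119.4] twist -0.034 (other 3.108) pos [ 0.4563 -0.1925  0.2211] yawY -0.034 q7 0.41 t 48.1 grip 0.005 f [ 0.9  0.4 -0. ]
```

View pics/w6.png

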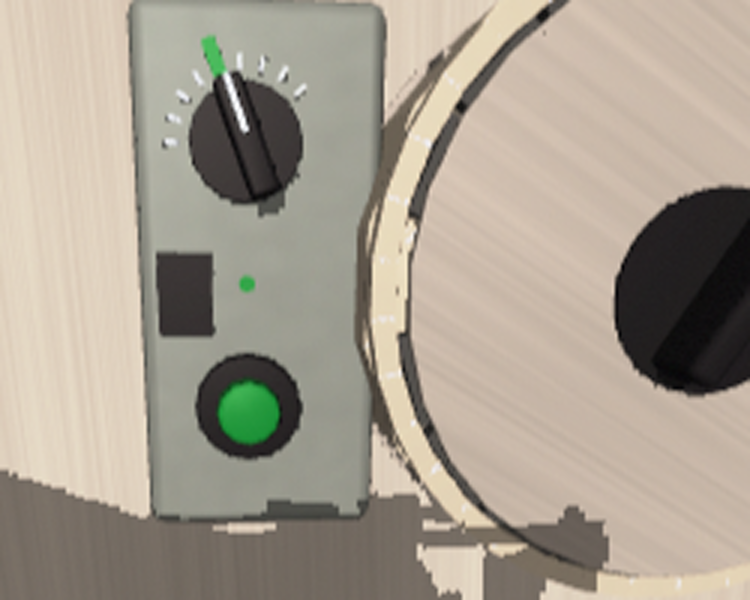

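```bash

python3 -m inch '[[-1,26,-18,40,-0.03],[-1,0,0,40,0],[-1,0,0,20,0],[-1,0,0,0,0]]' 15 |tail -2
python3 - <<'E'
from h import *
togo(.448,-.169,.075,0)
E
```

```text
ft_force: [-0.2, -0.3, 0.1]
grip_width: 0.002
tz [ 0.075 -0.026] shift mm [-8.4 -0.6 39.4] twist 0.013 (other -3.128) pos [ 0.4456 -0.1596  0.1141] yawY 0.013 q7 0.31 t 48.6 grip 0.002 f [-0.2 -0.3  0.1]
```

```bash

python3 -m inch '[[-1,-8,-0.5,15,0],[-1,0,0,15,0],[-1,0,0,0,0]]' 15 |tail -2
python3 - <<'E'
from h import *
togo(.448,-.169,.075,0)
E
```

```text
ft_force: [-0.6, -0.1, 0.6]
grip_width: 0.008
tz [ 0.076 -0.027] shift mm [-3.  -1.2 10.3] twist 0.020 (other -3.121) pos [ 0.4483 -0.1657  0.0852] yawY 0.020 q7 0.22 t 49.0 grip 0.008 f [-0.6 -0.1  0.6]
```

```bash

python3 -m inch '[[-1,-3,-1,6,0],[-1,0,0,4,0]]' 15 |tail -2; python3 tz.py
python3 -m inch '[[-1,0,0,3,0],[-1,0,0,3,0]]' 15 |tail -2; python3 tz.py
python3 -m inch '[[-1,0,0,3,0],[-1,0,0,2,0]]' 15 |tail -2; python3 tz.py
```

```text
ft_force: [1.1, 0.3, -0.9]
grip_width: 0.004
tz [ 0.0771 -0.0295] [ 0.4491 -0.1693  0.0766] f [ 1.1  0.3 -0.9]
ft_force: [-0.8, 0.9, 2.4]
grip_width: 0.008
tz [ 0.077  -0.0301] [ 0.4497 -0.1696  0.0707] f [-0.8  0.9  2.4]
ft_force: [-9.2, 3.6, 24.2]
grip_width: 0.003
tz [ 0.0749 -0.0302] [ 0.4498 -0.1697  0.0663] f [-9.2  3.6 24.2]
```

```bash

python3 -m inch '[[-1,0,0,2.5,0],[-1,0,0,2.5,0],[-1,0,0,2.5,0]]' 15 |tail -2; python3 tz.py
python3 -m inch '[[-1,0,0,-30,0],[-1,0,0,-40,0],[-1,0,0,-50,0],[-1,-40,0,-20,0],[-1,0,0,0,0]]' 15 |tail -2
python3 - <<'E'
from h import *
im=snap("wrist"); P=cloud(im); z=P[...,2]
H=P[(np.hypot(P[...,0]-.4525,P[...,1]+.077)<.03)&(z>.073)&(z<.084)]
(cx,cy),(w,h),a=cv2.minAreaRect((H[:,:2]*1000).astype(np.float32))
yaw=np.deg2rad(a+(90 if w<h else 0)); yaw=(yaw+np.pi/2)%np.pi-np.pi/2
print("dial",cx,cy,w,h,"timer %.3f"%(-.045-yaw),len(H))
c=im["color"].astype(int); g=(c[...,1]>c[...,0]+50)&(c[...,1]>c[...,2]+40)&(np.hypot(P[...,0]-.4488,P[...,1]+.17)<.02)
B=P[g]; print("button z",np.nanmedian(B[:,2]))
r=np.hypot(P[...,0]-.6067,P[...,1]+.132)
F=P[(r<.09)&(r>.04)&(z<.11)]; A=np.c_[F[:,:2]-[.6067,-.132],np.ones(len(F))]; print("lid plane",np.linalg.lstsq(A,F[:,2],rcond=None)[0].round(4),len(F))
togo(.448,-.169,.1,0)
E
```

```text
ft_force: [-14.4, 5.1, 35.1]
grip_width: 0.003
tz [ 0.0631 -0.033 ] [ 0.4499 -0.1697  0.066 ] f [-14.4   5.1  35.1]
ft_force: [-0.3, -0.0, -0.3]
grip_width: 0.002
dial 452.1750793457031 -77.17205047607422 10.20570182800293 38.20223617553711 timer 1.214 501
button z 0.07247064927338595
lid plane [0.0002 0.0001 0.0947] 21823
tz [ 0.066 -0.04 ] shift mm [ 39.3  -2.4 110.8] twist 0.027 (other -3.115) pos [ 0.4441 -0.2038  0.2123] yawY 0.027 q7 0.51 t 50.8 grip 0.001 f [ 1.1  0.9 -0.1]
```

```bash
python3 -c "
from bench import ctrl
print(ctrl.close_job())"
```

```text
the job is handed in; nothing more can be done
None
```

The cleaner is loaded, closed, set and started, and I handed the job in at about 51 s. The hand-in gives no verdict, so what follows is from my own last measurements.

- **Baskets:** All four steel baskets are in the pockets. Before the lid went on, the tab tops measured 62.1–62.4 mm by camera; flush would read about 62 mm, because the camera reads slightly high.
- **Lid:** It first rode 8 mm high on the ring, then dropped 8 mm into the notches while I turned it. At the last check it was level, with the flange top at 94.7 mm by camera. That matches a lid that is fully down, and it is centred within about 1 mm.
- **Timer:** I set it to about 1.21 rad, with the pointer on the green mark.
- **Start button:** I pressed it last, to its stop: about 5.5–6 mm of travel, with up to 35 N on the tool. It then came out again to its starting height.
- **At hand-in:** The arm was clear of everything.
- **Not checked:** I did not measure the frame, the driver and the stand at the end. Nothing went near them.

Two things did not go cleanly:

- **Second basket:** It jammed on its first insertion. One row drove the wrist force to about 102 N, under the 120 N limit, and the basket slid 7 mm up in the grip. I measured it again, realigned it, and it seated normally.
- **Tool tilt:** It drifted up to 0.09 rad during the fine moves. I worked around it without visible effect.

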